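# Set a batch of sample jars under dead load in the swing-head press

## Task

Stand every sample jar from the bench upright in the shallow steel tray that lies on one of the two beds of the swing-head press (the other bed carries a V-block). Then lift the sprung index plunger, swing the head from its parking place at the back over the bed with the tray and let the plunger drop home there, and push the valve lever past its stiff detent into the float notch, so that the platen settles on the lids by its own weight. Leave the press in float, and do not disturb the wash bottle, the green-lidded tin or the marker.

Things in the scene. Friction and masses are not known exactly. Their poses are not given: they have to be found in the camera images.
- jar_0: low lidded sample jar, straight amber glass body with a white screw lid 15 mm high, round, 56 mm in diameter, 46 mm tall, 0.13 to 0.25 kg; origin at the centre of its underside, z up. Three or four of the jars are there, the others absent
- jar_1: low lidded sample jar, straight amber glass body with a white screw lid 15 mm high, round, 56 mm in diameter, 46 mm tall, 0.13 to 0.25 kg; origin at the centre of its underside, z up. Three or four of the jars are there, the others absent
- jar_2: low lidded sample jar, straight amber glass body with a white screw lid 15 mm high, round, 56 mm in diameter, 46 mm tall, 0.13 to 0.25 kg; origin at the centre of its underside, z up. Three or four of the jars are there, the others absent
- jar_3: low lidded sample jar, straight amber glass body with a white screw lid 15 mm high, round, 56 mm in diameter, 46 mm tall, 0.13 to 0.25 kg; origin at the centre of its underside, z up. Three or four of the jars are there, the others absent
- tray: shallow open tray of bright steel, 156 x 132 mm outside (x, y), 3 mm walls, 3 mm floor, rim 12 mm high, fixed on the left or on the right bed of the press; origin at the centre of its underside (48 mm above the bench), axes along those of the press. Four jars fit, two by two; they stand best 82 mm apart along x and 64 mm apart along y, so that fingers closing along x have room
- vblock: dark steel V-block, 130 x 90 x 52 mm, fixed on the other bed; origin at the centre of its underside; not used in this job
- press: grey swing-head bench press, fixed; base 185 mm deep, from y = +213 to -315 mm; origin on the bench under the column's axis, x towards the back (away from the robot, roughly), y to the left. Bed centres at y = +145 and -145 mm, bed tops 48 mm above the bench; valve block with the lever at y = -265 mm. Its place and yaw vary
- press_axis (a point): point on the column's vertical axis, about which the head swings, at the height of the middle of the plunger's knob (236 mm above the bench)
- head (a joint): angle of the swing head about the column (rad, counter-clockwise from above). 0: parked, arm to the back (+x of the press); +1.571: platen over the left (+y) bed; -1.571: platen over the right (-y) bed; stops at +-1.66. The plunger locks it (0.04 rad play) in notches at these three angles; free in between, it turns with about 0.15 N m. The head's top lies 208 to 217 mm above the bench, the ram cylinder and guide rods at its end up to 260 mm
- plunger (a joint): lift of the sprung index plunger (m): 0 home in a notch; at 0.010 it is clear of the notched ring and can ride on top of it; stop at 0.015. A spring of 7 to 11 N drives it down, and it falls home by itself when it comes over a notch
- plunger_knob (a point): middle of the plunger's black round knob (27 mm in diameter, 32 mm tall, axis upright, its underside 12 mm above the head's top), on the tail of the head, 50 mm from the column's axis on the side opposite to the platen: in front of the column when parked, on the -y side of the press when the platen is over the left bed
- lever (a joint): angle of the valve lever (rad): 0 HOLD, leaning 0.20 rad to -x of the press (robot side); grows as it is pushed to +x; stop at 0.76. A light spring (1 to 5 N at the grip) returns it to HOLD in about 2 s; from 0.45 to 0.55 a stiff detent resists with 10 to 18 N at the grip, then it snaps over and stays in FLOAT at about 0.70 when let go. About 5 N pull it back out
- lever_grip (a point): middle of the lever's black round grip (26 mm in diameter, 66 mm long, along the lever), about 197 mm above the bench at HOLD, 125 mm from the pivot; it swings in an upright plane along x of the press
- lever_pivot (a point): the lever's pivot, 75 mm above the bench; pivot axis along y of the press
- platen (a joint): how far the platen has come down (m): 0 raised, 28 mm above the lids of jars in the tray; stop at 0.045. It goes down slowly when the lever is in FLOAT and hangs up again in HOLD
- platen_face (a point): centre of the underside of the steel platen (round, 140 mm in diameter, 12 mm thick), 145 mm from the column's axis; 125 mm above the bench when raised
- wash_bottle: wash bottle with a red spout, 213 mm tall, standing at the right, not to be disturbed; origin at the centre of its underside
- membrane_tin: white tin with a green lid, 57 mm in diameter, 23 mm tall, standing behind the left part of the press, not to be disturbed; origin at the centre of its underside
- marker: marker pen, 126 mm long, lying at the right near the bench's front edge, not to be disturbed; origin at the middle of its underside
Mind the look-alikes: they are no part of the job. What is shaped like the jar_0 but turquoise is not meant.

How it is judged:
On the way, in this order (a step that is already met when the one before it is completed fails the run):
1. every jar stands upright in the tray (x of jar_0 in the frame of tray between -0.052 and 0.052 m and y of jar_0 in the frame of tray between -0.041 and 0.041 m and z of jar_0 in the frame of tray between -0.003 and 0.009 m and angle between each of jar_0, jar_1, jar_2, jar_3's own z axis and vertical below 0.12 rad and x of jar_1 in the frame of tray between -0.052 and 0.052 m and y of jar_1 in the frame of tray between -0.041 and 0.041 m and z of jar_1 in the frame of tray between -0.003 and 0.009 m and x of jar_2 in the frame of tray between -0.052 and 0.052 m and y of jar_2 in the frame of tray between -0.041 and 0.041 m and z of jar_2 in the frame of tray between -0.003 and 0.009 m and x of jar_3 in the frame of tray between -0.052 and 0.052 m and y of jar_3 in the frame of tray between -0.041 and 0.041 m and z of jar_3 in the frame of tray between -0.003 and 0.009 m), for 0.2 s.
2. the head is over the bed with the tray and the plunger has dropped home, the lever not yet in float (horizontal distance between platen_face and tray below 0.012 m and value of joint plunger below 0.003 m and value of joint lever below 0.4 rad), for 0.2 s.
3. the lever is in the float notch and the platen has come down on the lids (value of joint lever above 0.64 rad and value of joint platen above 0.021 m), for 0.2 s.
At the end, for the whole second after the job is handed in: Every jar that is there stands upright (within 0.12 rad) inside the tray, at rest; the platen's centre is within 12 mm of the tray's centre seen from above, with the plunger home (less than 3 mm up); the lever is latched in float (beyond 0.64 rad) and the platen rests on the lids, 21 to 32 mm down (all of step 1 and all of step 3 and horizontal distance between platen_face and tray below 0.012 m and value of joint plunger below 0.003 m and value of joint platen below 0.032 m and linear speed of each of jar_0, jar_1, jar_2, jar_3 below 0.02 m/s and velocity of joint platen below 0.005 m/s); the robot touches nothing.
It fails at once if the wash bottle, the tin or the marker is disturbed (distance of any of wash_bottle, membrane_tin, marker from where it was at the start of the episode above 0.03 m).
Of jar_0, jar_1, jar_2, jar_3 only 3 to 4 are there at a start; the rules pass over those that are not, and their reading is None.
At some moment in a run one of jar_0, jar_1, jar_2, jar_3 may be knocked a few centimetres aside while the robot is not near it.
It also fails if it takes over 210 s, if anything falls off the work surface, if the arm or the gripper's body presses on something with over 40 N, if the wrist force passes 120 N, or if a joint passes its speed limit or range.

## Robot

A 6-joint arm with a two-finger parallel gripper is mounted at the origin on a cart in front of the work surface, level with it; the furniture and walls round the work are solid. World frame = base frame: x ahead of the robot, y to its left, z up, the work surface at z = 0. Lengths are in m, angles in rad, forces in N, time in s.
With the tool pointing down it reaches from about 0.375 to 0.975 m from the base axis. Payload 3.8 kg.
Tool frame: the origin (TCP) lies on the centre line of the jaws, within the pads' length; the fingertips stand manip.finger_overhang ahead of it and the grasp point (between the pads) lies 3 mm ahead of it (manip.finger_overhang is the distance from the TCP to the fingertips, in m); z points along the fingers, y is the direction in which the jaws open and shut (so a half turn about z gives the same grasp; the last joint's range is limited). The gripper opens to 88 mm and grips with 3 to 60 N. Pads are 18 mm wide; open, the fingers measure 123 mm over their backs; the gripper's body (75 mm by 187 mm) begins 45 mm behind the grasp point.
Start: joints at [-1.264, 0.264, 1.604, -0, 1.274, -0.037], TCP at [0.228, -0.635, 0.261] pointing down, gripper open.
Joint ranges: [-2.63, 2.63], [-0.94, 2.18], [0.31, 2.57], [-1.31, 4.45], [0, 2.66], [-2.55, 2.55]. Speed limits (rad/s): [2.57, 2.57, 3.14, 3.14, 3.14, 3.14].

## Interface

Orientations are given as a rotation vector (axis times angle).
In Python, from rig import manip gives the robot as it stands.
- The arm moves only by the tool step_arm, never from a script. Its argument "deltas" is a list of rows, each a list of 5 numbers: the opening, from -1 (shut) to 1 (fully open), then the shift along the tool's x, y, z in cm, then the turn about the tool's z in units of 8 degrees (1.0 is 8 degrees). In form: [[gripper, tx, ty, tz, spin], ...]. A call has 1 to 12 rows; each row is the pose to reach, as a shift and turn from the pose measured when the call began, along the tool's axes at that moment; what a row does not reach only later rows make up. A row lasts 1/10 s, in which the tool goes at most 50 mm and 8.59 degrees, less where a joint would pass 70% of its speed; a pose out of reach is approached as far as the arm can. A call with a gripper value outside its range is refused whole. The fingers move at their own pace and stop on an object; "grip_force" is the grip in N (left out, the last holds). Time passes only in rows, so rows that repeat a pose let the fingers close. It gives the time, the measured TCP pose, the force and the opening at its end, in the units of the state.
- manip.read_state(): the state, without advancing time (a new reading comes with each control period).
- manip.snapshot(name): name is "scene" or "top" or "wrist"; returns the picture (384x512x3 uint8, blue, green, red); there is no depth.
- manip.calibration(name): a dict with "fov_y" (degrees; the focal length in pixels is half the picture's height over the tangent of half this angle, whatever the lens; pixels are square), "cx", "cy" (the principal point, pixels), "k1" (the pictures are not rectified: a ray, as slopes to the right and down, at radius r is drawn at 1 + k1 r^2 times it, then the intrinsics apply), "position" and "orientation" of the camera in the world; the wrist camera has in their place "hand_eye" (4x4, takes a point from camera to tool coordinates, whose origin is the TCP and whose axes are the flange's). Camera axes: x right, y down, z forward; pixel columns grow to the right and rows downward; lengths in m; the calibration is good to about 2 mm. A picture is of the moment at which its call begins: read the wrist's pose just before it. calibration takes no time and is no camera call.
- manip.sign_off(): hands the job in, once; it reports no verdict.
The state is a dict: "t": time; "joints": joint angles; "qd": joint speeds; "joint_torque": joint torques, N m; "eef_pos": TCP position; "ee_rot": TCP orientation; "wrist_force": force on the tool from outside, world axes, zero at the start; "moment": the same for the moment, N m; "width": finger opening in m.
Only numpy, scipy, OpenCV 4.12 (cv2) and the standard library are available. Lean on these libraries where they do the work, as an engineer would, in place of code of your own. Each camera call takes 0.05 s, during which the arm holds its last target.

## Working session

There is one attempt and no reset: what is moved stays moved. The work goes in short steps, Python scripts to look and compute and a tool call to move; the robot and the scene stay as the last step left them, time stands still between calls to the robot, and variables do not carry over. Pictures are saved under pics/ and viewed, and the job is handed in when it is done.

Besides the shell and the picture viewer there is one more tool, called after "Request:" by a JSON object that holds its "method" and its "body", one argument or row to a line. step_arm: Moves the arm, as the interface text tells. Its arguments: {"type":"object","properties":{"deltas":{"type":"array","items":{"type":"array","items":{"type":"number"}}},"grip_force":{"type":"number"}},"required":["deltas"]}

```bash
ls; mkdir -p pics; python3 - <<'E'
from rig import manip
import cv2
s=manip.read_state(); print(s); print(manip.finger_overhang)
for n in ("scene","top","wrist"):
    print(n,manip.calibration(n))
    cv2.imwrite(f"pics/{n}0.png",manip.snapshot(n))
E
```

```text
pics
{'t': 0.0, 'joints': array([-1.26392811e+00,  2.64736169e-01,  1.60538364e+00, -2.14859236e-06,
        1.27367554e+00, -3.69349916e-02]), 'qd': array([-8.09115970e-05, -3.10312507e-06, -6.67905291e-04,  9.48793994e-04,
       -1.43367679e-03,  5.28696744e-04]), 'joint_torque': array([-1.10191457e-03, -5.02120543e+01, -3.56872237e+01,  7.26984744e-02,
        2.94479833e-02, -1.79670228e-04]), 'eef_pos': array([ 0.22729757, -0.63487573,  0.25939418]), 'ee_rot': array([-3.09313914e+00, -5.37016662e-01,  4.68436473e-04]), 'wrist_force': array([-0.20222088, -0.27678241, -0.23184099]), 'moment': array([ 0.03748094, -0.04695395, -0.02511266]), 'width': 0.08793938020195316}
0.022
scene {'fov_y': 48.680300822395886, 'cx': 248.13590283569727, 'cy': 192.93168940982505, 'k1': 0.04906688683994472, 'position': array([-0.13469927,  0.82464403,  1.32634218]), 'orientation': array([-0.78291472,  2.58689753, -1.0811109 ])}
top {'fov_y': 52.60753620260345, 'cx': 251.69035900592587, 'cy': 195.47083274999986, 'k1': -0.1356143272653332, 'position': array([ 0.34757827, -0.1479628 ,  1.57941551]), 'orientation': array([-2.15766151,  2.15637017, -0.14481272])}
wrist {'fov_y': 68.57411563035164, 'cx': 256.52410201297045, 'cy': 192.79666088053216, 'k1': -0.016050657089802193, 'hand_eye': array([[ 1.00018942e-03, -9.46558007e-01, -3.22532074e-01,
         8.47687071e-02],
       [ 9.99998963e-01,  1.28090415e-03, -6.58110355e-04,
         1.60709347e-04],
       [ 1.03607230e-03, -3.22531081e-01,  9.46558307e-01,
        -1.23546626e-01],
       [ 0.00000000e+00,  0.00000000e+00,  0.00000000e+00,
         1.00000000e+00]])}
```

View pics/scene0.png

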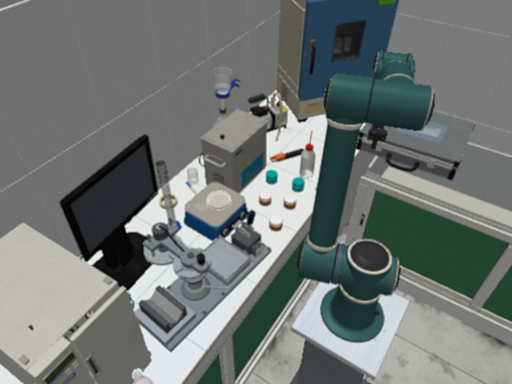

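View pics/top0.png

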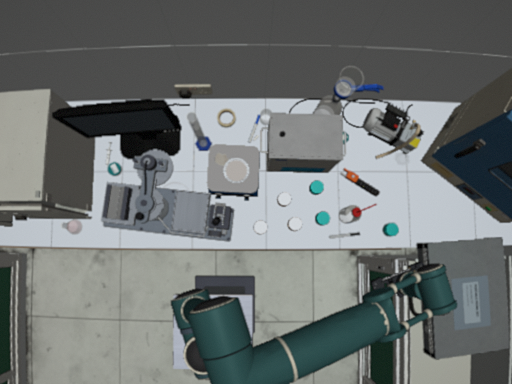

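View pics/wrist0.png

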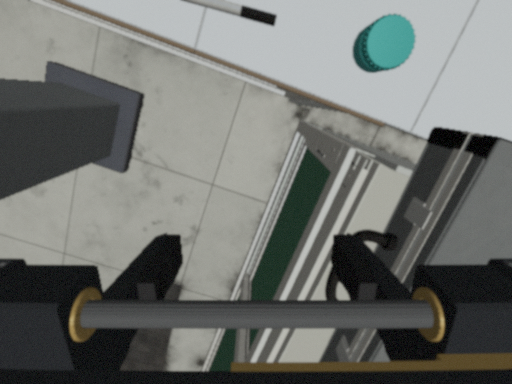

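Three white lids are visible (top view ≈ (284,199), (295,224), (260,227)), with turquoise look-alikes; the tray seems to be on the right bed. I'll zoom in and write the helpers.

```bash
cat > h.py <<'E'
from rig import manip
import numpy as np, cv2
from scipy.spatial.transform import Rotation as R
def cam(name,state=None):
    c=manip.calibration(name)
    f=192/np.tan(np.radians(c['fov_y'])/2)
    if name=='wrist':
        H=np.array(c['hand_eye']); Rt=R.from_rotvec(state['ee_rot']).as_matrix()
        Rm=Rt@H[:3,:3]; p=np.array(state['eef_pos'])+Rt@H[:3,3]
    else:
        Rm=R.from_rotvec(c['orientation']).as_matrix(); p=np.array(c['position'])
    return dict(f=f,cx=c['cx'],cy=c['cy'],k=c['k1'],R=Rm,p=p)
def ray(C,u,v):
    x=(u-C['cx'])/C['f'];y=(v-C['cy'])/C['f']; rd=np.hypot(x,y); r=rd
    for _ in range(20): r=rd/(1+C['k']*r*r)
    s=r/rd if rd>0 else 1
    d=C['R']@np.array([x*s,y*s,1]); return d/np.linalg.norm(d)
def onz(C,u,v,z):
    d=ray(C,u,v); return C['p']+d*(z-C['p'][2])/d[2]
def proj(C,P):
    q=C['R'].T@(np.array(P)-C['p']); x,y=q[:2]/q[2]; s=1+C['k']*(x*x+y*y)
    return np.array([C['cx']+C['f']*x*s, C['cy']+C['f']*y*s])
def tri(C1,a,C2,b):
    d1,d2=ray(C1,*a),ray(C2,*b)
    A=np.stack([d1,-d2],1); t=np.linalg.lstsq(A,C2['p']-C1['p'],rcond=None)[0]
    p1=C1['p']+t[0]*d1;p2=C2['p']+t[1]*d2
    return (p1+p2)/2,np.linalg.norm(p1-p2)
def zoom(img,x0,y0,x1,y1,k,name):
    cv2.imwrite(name,cv2.resize(img[y0:y1,x0:x1],None,fx=k,fy=k,interpolation=cv2.INTER_CUBIC))
def blobs(mask,amin=20):
    n,l,st,ce=cv2.connectedComponentsWithStats(mask.astype(np.uint8)*255)
    return [(int(st[i,4]),ce[i],st[i,:4]) for i in range(1,n) if st[i,4]>=amin]
E
python3 - <<'E'
from h import *
t=cv2.imread('pics/top0.png');s=cv2.imread('pics/scene0.png')
zoom(t,40,130,310,260,2.9,'pics/topz.png'); zoom(s,90,130,350,360,2.6,'pics/scz.png')
C=cam('top')
for p in [(284,199),(295,224),(260,227)]: print(onz(C,*p,0.046))
for p in [(316,187),(323,218),(391,229)]: print(onz(C,*p,0.046))
print(C['f'], onz(C,73,227,0.05))
E
```

```text
[ 0.53254314 -0.28430376  0.046     ]
[ 0.43296926 -0.32697785  0.046     ]
[ 0.42124114 -0.18845325  0.046     ]
[ 0.58109499 -0.41358976  0.046     ]
[ 0.4565528  -0.43913121  0.046     ]
[ 0.41118123 -0.71577755  0.046     ]
388.4181664673894 [0.41676099 0.56736299 0.05      ]
```

View pics/topz.png

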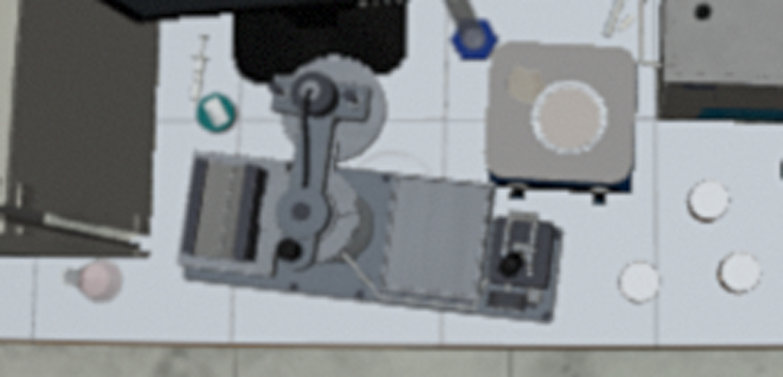

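View pics/scz.png

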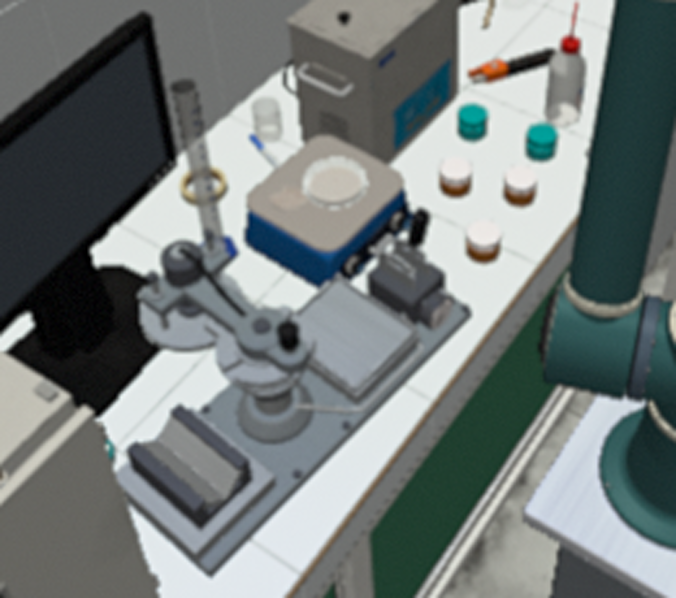

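```bash
cat >> h.py <<'E'
def go(x,y,z,yaw=None):
    """prints deltas (cm, units of 8deg) to a tool-down TCP target; yaw = world direction of tool x, deg"""
    s=manip.read_state(); Rt=R.from_rotvec(s['ee_rot']).as_matrix()
    d=Rt.T@(np.array([x,y,z])-s['eef_pos'])*100
    cy=np.degrees(np.arctan2(Rt[1,0],Rt[0,0]))
    sp=0 if yaw is None else -(((yaw-cy)+180)%360-180)/8
    print('t%.1f yaw %.1f tilt %.4f delta'%(s['t'],cy,np.arccos(-Rt[2,2])),np.round(d,2),'spin %.2f'%sp,'j',np.round(s['joints'],2))
E
python3 -c "
from h import *
go(.43,-.25,.42,83)"
```

```text
t0.1 yaw 19.7 tilt 0.0017 delta [ 32.06 -29.45 -15.98] spin -7.91 j [-1.26  0.26  1.61 -0.    1.27 -0.04]
```

Request:
{"method": "step_arm", "body": {
  "deltas": [
    [1,0,0,-5,0],
    [1,4,-3,-9,-1],
    [1,7,-6,-13,-2],
    [1,10.5,-9.5,-16,-3],
    [1,14,-13,-16,-4],
    [1,17.5,-16,-16,-5],
    [1,21,-19,-16,-6],
    [1,24.5,-22.5,-16,-7],
    [1,28,-26,-16,-7.9],
    [1,32,-29.5,-16,-7.9],
    [1,32,-29.5,-16,-7.9],
    [1,32,-29.5,-16,-7.9]
  ]
}}

```text
t: 1.35
eef_pos: [0.4302, -0.2472, 0.4201]
ee_rot: [-2.349, -2.084, -0.002]
wrist_force: [-0.3, -1.0, -0.7]
width: 0.0876
```

```bash
python3 - <<'E'
from h import *
s=manip.read_state(); print(s['eef_pos'])
im=manip.snapshot('wrist'); cv2.imwrite('pics/w1.png',im); np.save('pics/w1.npy',{k:s[k] for k in('eef_pos','ee_rot')},allow_pickle=True)
go(.43,0.02,.42,83)
E
```

```text
[ 0.43016307 -0.24715426  0.42011624]
t1.4 yaw 83.1 tilt 0.0016 delta [26.67 -3.2   0.04] spin 0.01 j [-0.58 -0.14  1.74  0.    1.54 -0.45]
```

View pics/w1.png

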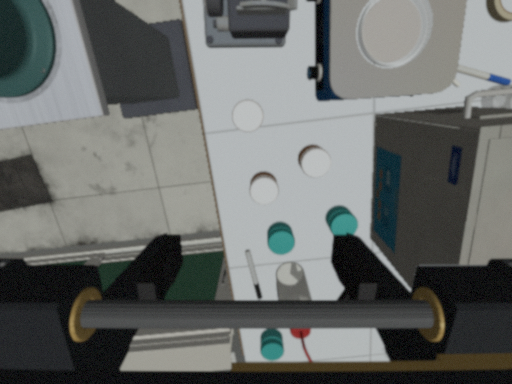

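Jars' lids at (248,115), (316,161), (264,187), no fourth. Now the press.

Request:
{"method": "step_arm", "body": {
  "deltas": [
    [1,5,-1,0,0],
    [1,10,-1,0,0],
    [1,15,-2,0,0],
    [1,18,-2,0,0],
    [1,18,-2,0,0],
    [1,18,-2,0,0]
  ]
}}

```text
t: 2.0
eef_pos: [0.4314, -0.0683, 0.4202]
ee_rot: [-2.351, -2.083, 0.001]
wrist_force: [-0.2, -0.2, 0.4]
width: 0.0879
```

```bash
python3 - <<'E'
from h import *
C1=cam('wrist',np.load('pics/w1.npy',allow_pickle=True).item())
im=cv2.imread('pics/w1.png').astype(int)
m=(im.min(2)>205)
hsv=cv2.cvtColor(im.astype(np.uint8),cv2.COLOR_BGR2HSV)
print([im[y,x] for x,y in((248,115),(316,161),(264,187),(230,140),(300,115))])
s=manip.read_state(); print(s['eef_pos'])
w=manip.snapshot('wrist'); cv2.imwrite('pics/w2.png',w); np.save('pics/w2.npy',{k:s[k] for k in('eef_pos','ee_rot')},allow_pickle=True)
for p in((248,115),(316,161),(264,187)): print(onz(C1,*p,0.046))
E
```

```text
[array([191, 190, 188]), array([193, 192, 189]), array([191, 191, 188]), array([185, 183, 178]), array([182, 181, 176])]
[ 0.43136101 -0.06831478  0.42024789]
[ 0.42253458 -0.18935152  0.046     ]
[ 0.53376732 -0.28305488  0.046     ]
[ 0.43550639 -0.32074898  0.046     ]
```

View pics/w2.png

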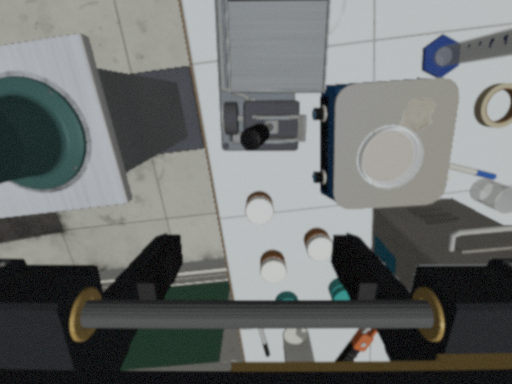

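Request:
{"method": "step_arm", "body": {
  "deltas": [
    [1,5,-1,0,0],
    [1,10,-1,0,0],
    [1,15,-2,0,0],
    [1,20,-2,0,0],
    [1,20,-2,0,0],
    [1,20,-2,0,0]
  ]
}}

```text
t: 2.65
eef_pos: [0.4364, 0.1316, 0.4197]
ee_rot: [-2.351, -2.082, 0.004]
wrist_force: [-0.2, 0.3, 0.1]
width: 0.0879
```

```bash
python3 - <<'E'
from h import *
s=manip.read_state(); print(s['eef_pos'])
w=manip.snapshot('wrist'); cv2.imwrite('pics/w3.png',w); np.save('pics/w3.npy',{k:s[k] for k in('eef_pos','ee_rot')},allow_pickle=True)
zoom(w,150,0,462,240,2.5,'pics/w3z.png')
zoom(cv2.imread('pics/w2.png'),190,0,350,160,4,'pics/w2z.png')
E
```

```text
[0.43638484 0.13157316 0.41974479]
```

View pics/w3z.png

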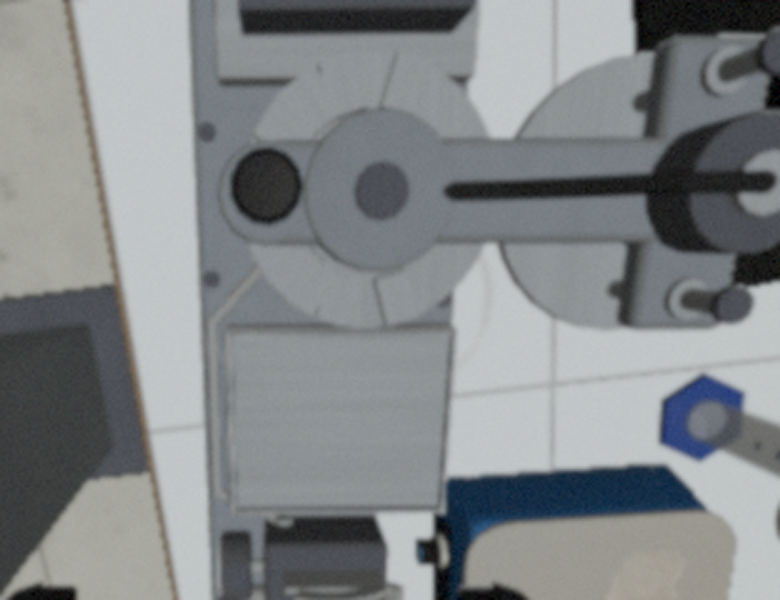

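View pics/w2z.png

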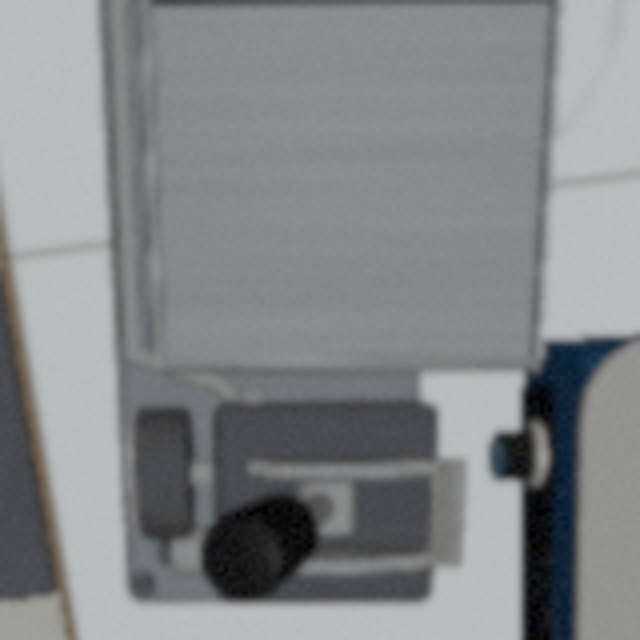

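```bash
python3 - <<'E'
from h import *
L=lambda n: cam('wrist',np.load(f'pics/{n}.npy',allow_pickle=True).item())
C3=L('w3');C2=L('w2')
def z3(x,y): return ((x+.5)/2.5-.5+150,(y+.5)/2.5-.5)
def z2(x,y): return ((x+.5)/4-.5+190,(y+.5)/4-.5)
P=[onz(C3,*z3(*p),.060)[:2] for p in((228,327),(454,327),(441,510),(226,508))]
for p in P: print(p)
c=np.mean(P,0); print('c',c,[np.linalg.norm(P[i]-P[(i+1)%4]) for i in range(4)])
for a,b in((1,0),(2,3)): d=P[a]-P[b]; print('yawx',np.degrees(np.arctan2(d[1],d[0])))
for a,b in((0,3),(1,2)): d=P[a]-P[b]; print('yawy',np.degrees(np.arctan2(d[1],d[0]))-90)
print('knob',onz(C3,*z3(267,186),.252)); print('axis boss', onz(C3,*z3(382,190),.22))
print('tray w2 BR,BL', onz(C2,*z2(540,368),.06),onz(C2,*z2(138,365),.06))
print('base edge',[onz(C3,*z3(*p),.02)[:2] for p in((190,0),(216,600))])
print('lever grip top', onz(C2,*z2(242,560),.228))
E
```

```text
[0.41350991 0.16531783]
[0.56498429 0.14719652]
[0.55079823 0.01570654]
[0.39409457 0.0360585 ]
c [0.48084675 0.09106985] [np.float64(0.15255447855620877), np.float64(0.13225301221519836), np.float64(0.15801974092165486), np.float64(0.13070932922579287)]
yawx -6.822033750895582
yawx -7.399896056242545
yawy -8.542226239601746
yawy -6.157651645738795
knob [0.44909687 0.23609038 0.252     ]
axis boss [0.49771805 0.23097465 0.22      ]
tray w2 BR,BL [0.55207529 0.0111688  0.06      ] [0.39050447 0.03161803 0.06      ]
base edge [array([0.41477012, 0.36866481]), array([ 0.3700368 , -0.05900842])]
lever grip top [ 0.42926802 -0.02814916  0.228     ]
```

```bash
python3 - <<'E'
from h import *
L=lambda n: cam('wrist',np.load(f'pics/{n}.npy',allow_pickle=True).item())
lsd=cv2.createLineSegmentDetector()
for n in('w3','w2'):
    C=L(n); g=cv2.cvtColor(cv2.imread(f'pics/{n}.png'),cv2.COLOR_BGR2GRAY)
    l=lsd.detect(g)[0][:,0]
    print(n)
    for s in l:
        a,b=onz(C,*s[:2],.06)[:2],onz(C,*s[2:],.06)[:2]
        d=b-a; Ln=np.linalg.norm(d); m=(a+b)/2
        if Ln>.05 and np.linalg.norm(m-[.481,.091])<.11:
            ang=np.degrees(np.arctan2(d[1],d[0])); ang=(ang+45)%90-45
            print(np.round(s),'len %.3f ang %.1f mid'%(Ln,ang),np.round(m,4))
E
```

```text
w3
[331. 114. 331. 158.] len 0.074 ang -2.6 mid [0.564  0.1367]
[262. 206. 297. 206.] len 0.065 ang -7.2 mid [0.4651 0.021 ]
[330. 159. 328. 189.] len 0.055 ang -6.6 mid [0.5578 0.0705]
[328. 132. 241. 132.] len 0.148 ang -6.8 mid [0.4861 0.1534]
[301. 217. 258. 217.] len 0.079 ang -6.3 mid [ 4.63e-01 -2.00e-04]
[324. 193. 328. 134.] len 0.105 ang -6.2 mid [0.5537 0.089 ]
[244. 201. 322. 201.] len 0.142 ang -6.5 mid [0.4728 0.0299]
[233. 126. 235. 197.] len 0.127 ang -6.3 mid [0.3942 0.1118]
[238. 198. 236. 143.] len 0.100 ang -5.9 mid [0.3976 0.0954]
w2
[217.  64. 214.   1.] len 0.087 ang -6.2 mid [0.3901 0.1154]
[330.   0. 325.  84.] len 0.117 ang -6.3 mid [0.559  0.0803]
[297. 115. 253. 115.] len 0.073 ang -5.9 mid [ 0.4685 -0.016 ]
[244. 100. 292.  99.] len 0.078 ang -6.0 mid [0.4598 0.0098]
[324.   1. 227.   1.] len 0.145 ang -6.6 mid [0.4857 0.147 ]
[232.  91. 292.  91.] len 0.097 ang -7.6 mid [0.4512 0.0241]
[217.   1. 221.  87.] len 0.121 ang -6.3 mid [0.3936 0.0981]
[321.  88. 326.   3.] len 0.119 ang -6.4 mid [0.5528 0.0765]
[225.  86. 221.  19.] len 0.094 ang -5.9 mid [0.3973 0.0862]
```

```bash
python3 - <<'E'
from h import *
lsd=cv2.createLineSegmentDetector()
ux=np.array([.9938,-.1115]);uy=np.array([.1115,.9938])
for n in('top','scene'):
    C=cam(n); g=cv2.cvtColor(cv2.imread(f'pics/{n}0.png'),cv2.COLOR_BGR2GRAY)
    g2=cv2.resize(g,None,fx=2,fy=2,interpolation=cv2.INTER_CUBIC)
    l=(lsd.detect(g2)[0][:,0]+.5)/2-.5
    print(n)
    for s in l:
        a,b=onz(C,*s[:2],.06)[:2],onz(C,*s[2:],.06)[:2]
        d=b-a; Ln=np.linalg.norm(d); m=(a+b)/2
        if Ln>.05 and np.linalg.norm(m-[.476,.09])<.11:
            ang=np.degrees(np.arctan2(d[1],d[0])); o='x' if abs(ang)<45 or abs(ang)>135 else 'y'
            ang=(ang+45)%90-45
            print(np.round(s),o,'len %.3f ang %.1f'%(Ln,ang),'c %.4f'%(m@(uy if o=='x' else ux)))
# knob / lever grip triangulation
def dark(im,u0,v0,u1,v1,th=45):
    m=np.zeros(im.shape[:2],bool); m[v0:v1,u0:u1]=im[v0:v1,u0:u1].max(2)<th
    b=max(blobs(m,5),key=lambda q:q[0]); return b
t=cv2.imread('pics/top0.png');w=cv2.imread('pics/w3.png')
sc=cv2.imread('pics/scene0.png')
bt=dark(t,130,205,150,225); bs=dark(sc,190,248,212,268); bw=dark(w,240,50,280,95)
print(bt,bs,bw)
print(tri(cam('top'),bt[1],cam('scene'),bs[1]))
C3=cam('wrist',np.load('pics/w3.npy',allow_pickle=True).item())
print('knob w3 top',onz(C3,*bw[1],.25), 'top cam',onz(cam('top'),*bt[1],.25))
E
```

```text
top
[157. 187. 208. 193.] y len 0.207 ang -6.2 c 0.5504
[201. 235. 186. 233.] y len 0.062 ang -6.4 c 0.3838
scene
[203. 250. 213. 241.] y len 0.055 ang -5.3 c 0.5457
[249. 255. 233. 245.] x len 0.075 ang -4.9 c 0.0762
[250. 264. 228. 285.] y len 0.118 ang -6.6 c 0.3701
[227. 278. 248. 258.] y len 0.115 ang -6.3 c 0.3916
[210. 268. 227. 281.] x len 0.082 ang -9.1 c 0.2094
[227. 282. 248. 261.] y len 0.114 ang -6.2 c 0.3805
[223. 283. 208. 272.] x len 0.072 ang -6.1 c 0.2249
[225. 292. 267. 251.] y len 0.231 ang -6.7 c 0.3568
[216. 241. 205. 251.] y len 0.060 ang -5.7 c 0.5356
[232. 247. 222. 240.] x len 0.054 ang -6.7 c 0.0862
[233. 237. 247. 247.] x len 0.076 ang -7.0 c 0.0486
(43, array([139.25581395, 215.79069767]), array([136, 213,   8,   7], dtype=int32)) (60, array([200.46666667, 259.03333333]), array([197, 254,   8,  11], dtype=int32)) (254, array([253.42913386,  73.31496063]), array([243,  60,  27,  29], dtype=int32))
(array([0.44880537, 0.23835892, 0.23567893]), np.float64(0.002418340712019988))
knob w3 top [0.44625541 0.23728567 0.25      ] top cam [0.44876966 0.23487922 0.25      ]
```

```bash
python3 -c "
from h import *
go(.45,-.29,.24,83.6)"
```

```text
t2.7 yaw 83.0 tilt 0.0022 delta [-41.57   6.54  18.03] spin -0.08 j [ 0.24 -0.22  1.81 -0.    1.55  0.36]
```

Request:
{"method": "step_arm", "body": {
  "deltas": [
    [1,-5,1,0,0],
    [1,-10,2,0,0],
    [1,-15,3,0,0],
    [1,-20,3,0,0],
    [1,-25,4,2,0],
    [1,-29,5,5,0],
    [1,-33,6,8,-0.1],
    [1,-37,6.5,11,-0.1],
    [1,-40,6.5,14,-0.1],
    [1,-41.5,6.5,18,-0.1],
    [1,-41.5,6.5,18,-0.1],
    [1,-41.5,6.5,18,-0.1]
  ]
}}

```text
t: 3.9
eef_pos: [0.4477, -0.2908, 0.2396]
ee_rot: [-2.341, -2.09, 0.004]
wrist_force: [1.1, 0.3, 1.1]
width: 0.0882
```

```bash
python3 - <<'E'
from h import *
s=manip.read_state(); print(s['eef_pos'])
w=manip.snapshot('wrist'); cv2.imwrite('pics/w4.png',w); np.save('pics/w4.npy',{k:s[k] for k in('eef_pos','ee_rot')},allow_pickle=True)
E
```

```text
[ 0.44766923 -0.29079543  0.23963527]
```

View pics/w4.png

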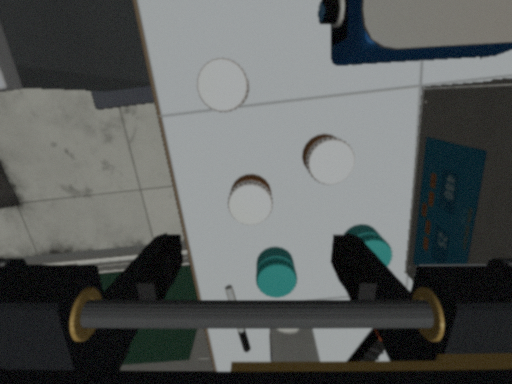

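```bash
cat >> h.py <<'E'
def lids(im,C,pts,rpx,z=.046):
    """refine lid circle: Hough near each guess"""
    g=cv2.GaussianBlur(cv2.cvtColor(im,cv2.COLOR_BGR2GRAY),(3,3),0)
    g=cv2.createCLAHE(4,(8,8)).apply(g)
    out=[]
    for u,v in pts:
        k=int(rpx*1.8); x0,y0=max(int(u)-k,0),max(int(v)-k,0)
        c=cv2.HoughCircles(g[y0:int(v)+k,x0:int(u)+k],cv2.HOUGH_GRADIENT,1,200,param1=60,param2=6,minRadius=int(rpx*.88),maxRadius=int(rpx*1.12)+1)
        if c is None: out.append(None); continue
        a=c[0,0]; p=(a[0]+x0,a[1]+y0); P=onz(C,*p,z); out.append(P); print('px',np.round(p,1),'r',a[2],'->',np.round(P,4))
    return out
E
python3 - <<'E'
from h import *
C=cam('wrist',np.load('pics/w4.npy',allow_pickle=True).item())
lids(cv2.imread('pics/w4.png'),C,[(222,84),(330,160),(250,201)],25)
for p in [(222,84),(330,160),(250,201)]: print(onz(C,*p,.046))
go(.4225,-.1895,.045,83.6)
E
```

```text
px [221.5  82.5] r 26.1 -> [ 0.4218 -0.188   0.046 ]
px [330.5 160.5] r 25.1 -> [ 0.5332 -0.2845  0.046 ]
px [251.5 201.5] r 22.9 -> [ 0.4374 -0.3243  0.046 ]
[ 0.42208397 -0.18952508  0.046     ]
[ 0.53268599 -0.28387882  0.046     ]
[ 0.43571698 -0.32343981  0.046     ]
t4.0 yaw 83.6 tilt 0.0018 delta [ 9.78 -3.75 19.64] spin -0.00 j [-0.62  0.01  1.92 -0.    1.2  -0.51]
```

Request:
{"method": "step_arm", "body": {
  "deltas": [
    [1,5,-2,2,0],
    [1,9.8,-3.7,6,0],
    [1,9.8,-3.7,11,0],
    [1,9.8,-3.7,15,0],
    [1,9.8,-3.7,18,0],
    [1,9.8,-3.7,19.6,0],
    [1,9.8,-3.7,19.6,0],
    [-1,9.8,-3.7,19.6,0],
    [-1,9.8,-3.7,19.6,0],
    [-1,9.8,-3.7,19.6,0],
    [-1,9.8,-3.7,19.6,0],
    [-1,9.8,-3.7,19.6,0]
  ],
  "grip_force": 25
}}

```text
t: 5.15
eef_pos: [0.4235, -0.1897, 0.0465]
ee_rot: [2.341, 2.093, -0.002]
wrist_force: [-1.2, 0.9, 6.5]
width: 0.0551
```

```bash
python3 -c "
from h import *
print(manip.read_state()['width'],manip.read_state()['eef_pos'])
ux=np.array([.9938,-.1115]);uy=np.array([.1115,.9938]);T=np.array([.4756,.0910])
for a,b in((-.039,-.030),(.039,-.030),(0,.030)): print(T+a*ux+b*uy)
go(.4225,-.1895,.30,83.6)"
```

```text
0.05505959935785485 [ 0.4234777  -0.18972208  0.04646137]
[0.4334968 0.0655345]
[0.5110132 0.0568375]
[0.478945 0.120814]
t5.2 yaw 83.6 tilt 0.0020 delta [ -0.04  -0.1  -25.35] spin -0.00 j [-0.47  0.11  2.23 -0.    0.8  -0.36]
```

Request:
{"method": "step_arm", "body": {
  "deltas": [
    [-1,0,0,-5,0],
    [-1,0,0,-10,0],
    [-1,0,0,-15,0],
    [-1,0,0,-20,0],
    [-1,3,-0.5,-25.4,0],
    [-1,7,-1.5,-25.4,0],
    [-1,11,-2.5,-25.4,0],
    [-1,15,-3.5,-25.4,0],
    [-1,19,-4.5,-25.4,0],
    [-1,19,-4.5,-25.4,0],
    [-1,19,-4.5,-25.4,0]
  ]
}}

```text
t: 6.25
eef_pos: [0.3996, 0.0052, 0.2998]
ee_rot: [2.338, 2.096, -0.003]
wrist_force: [0.6, 0.2, -1.7]
width: 0.0557
```

```bash
python3 - <<'E'
from h import *
s=manip.read_state(); print(s['eef_pos'],s['width'])
w=manip.snapshot('wrist'); cv2.imwrite('pics/w5.png',w); np.save('pics/w5.npy',{k:s[k] for k in('eef_pos','ee_rot')},allow_pickle=True)
E
```

```text
[0.39964223 0.00523852 0.29977317] 0.055678838611864574
```

View pics/w5.png

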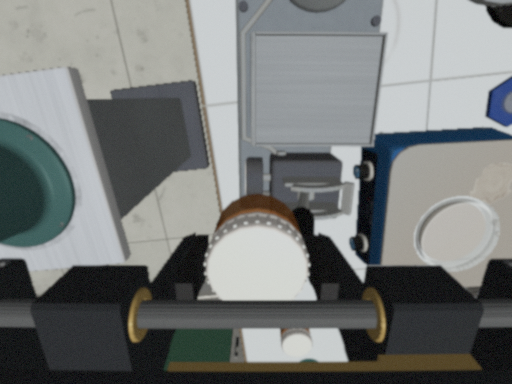

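```bash
python3 - <<'E'
from h import *
lsd=cv2.createLineSegmentDetector()
ux=np.array([.9938,-.1115]);uy=np.array([.1115,.9938])
C=cam('wrist',np.load('pics/w5.npy',allow_pickle=True).item())
im=cv2.imread('pics/w5.png'); g=cv2.cvtColor(im,cv2.COLOR_BGR2GRAY)
for s in lsd.detect(g)[0][:,0]:
    a,b=onz(C,*s[:2],.06)[:2],onz(C,*s[2:],.06)[:2]
    d=b-a; Ln=np.linalg.norm(d); m=(a+b)/2
    if Ln>.06 and np.linalg.norm(m-[.476,.09])<.11:
        ang=np.degrees(np.arctan2(d[1],d[0])); o='x' if abs(ang)<45 or abs(ang)>135 else 'y'
        ang=(ang+45)%90-45
        print(np.round(s),o,'len %.3f ang %.1f'%(Ln,ang),'c %.4f'%(m@(uy if o=='x' else ux)))
zoom(im,230,10,400,160,4.5,'pics/w5z.png')
E
```

```text
[239. 197. 236.  51.] y len 0.181 ang -6.4 c 0.3726
[387.  33. 373. 138.] y len 0.120 ang -6.4 c 0.5458
[368. 142. 382.  36.] y len 0.122 ang -6.4 c 0.5406
[379.  36. 256.  36.] x len 0.143 ang -6.1 c 0.2010
[240.  26. 242. 139.] y len 0.129 ang -6.3 c 0.3779
[257.  33. 376.  33.] x len 0.136 ang -6.1 c 0.2039
[336. 160. 274. 160.] x len 0.080 ang -6.1 c 0.0554
[251.  33. 251. 137.] y len 0.118 ang -6.6 c 0.3902
[245. 136. 245.  33.] y len 0.116 ang -6.5 c 0.3826
[257. 141. 366. 142.] x len 0.140 ang -6.2 c 0.0801
```

View pics/w5z.png

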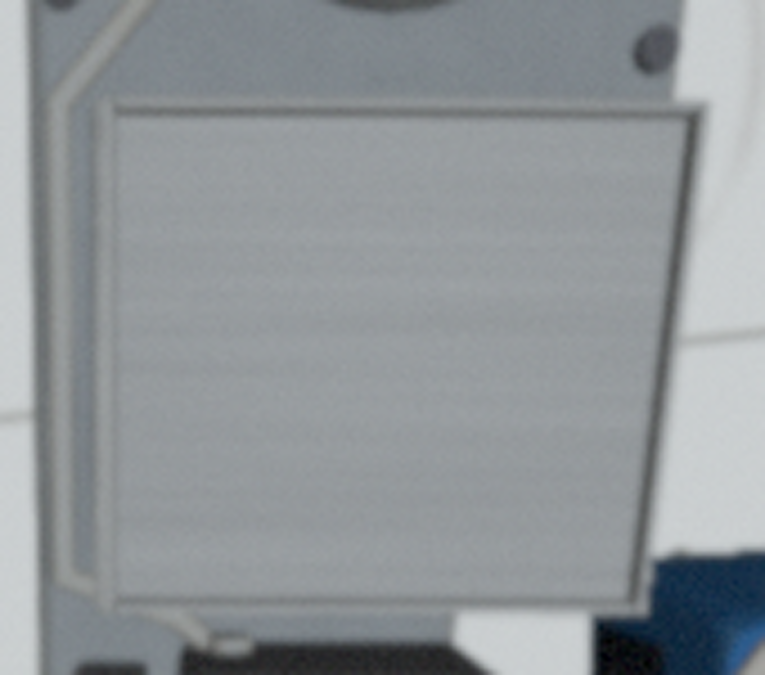

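```bash
python3 - <<'E'
from h import *
ux=np.array([.9938,-.1115]);uy=np.array([.1115,.9938])
C=cam('wrist',np.load('pics/w5.npy',allow_pickle=True).item())
P=np.array([onz(C,(x+.5)/4.5-.5+230,(y+.5)/4.5-.5+10,.06)[:2] for x,y in((100,102),(708,104),(649,612),(99,606))])
print(np.c_[P@ux,P@uy]); c=P.mean(0); print(c,c@ux,c@uy)
E
```

```text
[[0.39102509 0.20437203]
 [0.54625451 0.20507478]
 [0.5485407  0.07513634]
 [0.39056673 0.07605699]]
[0.48178215 0.0869806 ] 0.4690967587230269 0.14016003226449006
```

```bash
python3 -c "
from h import *
go(.485,.1155,.30,83.6);go(.485,.1155,.0985,83.6)"
```

```text
t6.3 yaw 83.7 tilt 0.0027 delta [11.98  7.23 -0.05] spin 0.01 j [-0.05 -0.3   2.09 -0.    1.36  0.06]
t6.3 yaw 83.7 tilt 0.0027 delta [12.03  7.24 20.1 ] spin 0.01 j [-0.05 -0.3   2.09 -0.    1.36  0.06]
```

Request:
{"method": "step_arm", "body": {
  "deltas": [
    [-1,4,2.5,0,0],
    [-1,8,5,0,0],
    [-1,12,7.2,0,0],
    [-1,12,7.2,4,0],
    [-1,12,7.2,8,0],
    [-1,12,7.2,12,0],
    [-1,12,7.2,15,0],
    [-1,12,7.2,17,0],
    [-1,12,7.2,18.5,0],
    [-1,12,7.2,19.5,0],
    [-1,12,7.2,20,0],
    [-1,12,7.2,20.1,0]
  ]
}}

```text
t: 7.5
eef_pos: [0.4848, 0.1144, 0.0981]
ee_rot: [2.341, 2.093, -0.004]
wrist_force: [-0.7, 0.4, -2.2]
width: 0.0553
```

```bash
python3 -c "
from h import *
s=manip.read_state();print(s['eef_pos'],s['wrist_force'],s['width'])
go(.485,.1155,.0985,83.6)"
```

```text
[0.48479404 0.11437744 0.0981063 ] [-0.69139336  0.39456941 -2.21528272] 0.05529362589842544
t7.5 yaw 83.6 tilt 0.0031 delta [ 0.11  0.01 -0.04] spin -0.00 j [ 0.18  0.1   2.13 -0.    0.92  0.3 ]
```

Request:
{"method": "step_arm", "body": {
  "deltas": [
    [-1,0.1,0,0.15,0],
    [-1,0.1,0,0.2,0],
    [0.6,0.1,0,0.2,0],
    [0.6,0.1,0,0.2,0],
    [0.6,0.1,0,0.2,0],
    [0.6,0.1,0,-2,0],
    [0.6,0.1,0,-6,0],
    [0.6,-2,0,-10,0],
    [0.6,-6,0,-15,0],
    [0.6,-10,-3,-19,0],
    [0.6,-11,-4,-20,0],
    [0.6,-11,-4,-20,0]
  ]
}}

```text
t: 8.7
eef_pos: [0.4335, 0.0082, 0.3036]
ee_rot: [2.339, 2.085, 0.004]
wrist_force: [1.6, 0.2, -0.3]
width: 0.0706
```

```bash
python3 - <<'E'
from h import *
s=manip.read_state(); print(s['eef_pos'],s['width'])
w=manip.snapshot('wrist'); cv2.imwrite('pics/w6.png',w); np.save('pics/w6.npy',{k:s[k] for k in('eef_pos','ee_rot')},allow_pickle=True)
t=manip.snapshot('top');cv2.imwrite('pics/top1.png',t)
E
```

```text
[0.43346119 0.00820623 0.30355477] 0.07057011332942803
```

View pics/w6.png

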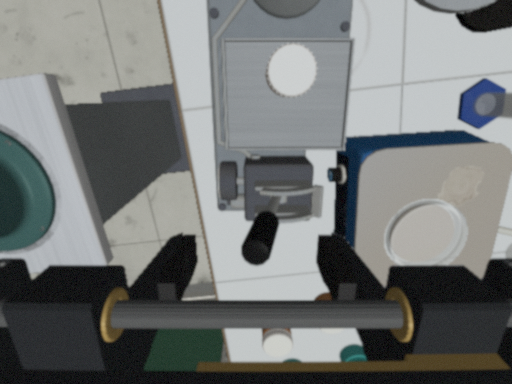

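View pics/top1.png

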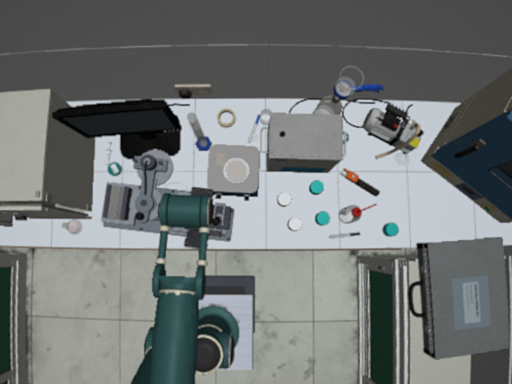

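```bash
python3 - <<'E'
from h import *
ux=np.array([.9938,-.1115]);uy=np.array([.1115,.9938])
C=cam('wrist',np.load('pics/w6.npy',allow_pickle=True).item())
im=cv2.imread('pics/w6.png')
zoom(im,205,20,365,165,4.5,'pics/w6z.png')
P=lids(im,C,[(291,70)],25,.097)[0][:2]; print('jar',P@ux,P@uy)
g=cv2.cvtColor(im,cv2.COLOR_BGR2GRAY)
for s in cv2.createLineSegmentDetector().detect(g)[0][:,0]:
    a,b=onz(C,*s[:2],.06)[:2],onz(C,*s[2:],.06)[:2]
    d=b-a; Ln=np.linalg.norm(d); m=(a+b)/2
    if Ln>.06 and np.linalg.norm(m-[.482,.088])<.1:
        ang=np.degrees(np.arctan2(d[1],d[0])); o='x' if abs(ang)<45 or abs(ang)>135 else 'y'
        print(np.round(s),o,'len %.3f'%Ln,'c %.4f'%(m@(uy if o=='x' else ux)))
C=cam('top');lids(cv2.imread('pics/top1.png'),C,[(284,199),(295,224)],7)
go(.5335,-.2842,.30,83.6)
E
```

```text
px [288.5  69.5] r 27.2 -> [0.4826 0.1156 0.097 ]
jar 0.4667163537981786 0.16869738842092416
[214. 158. 206.   1.] y len 0.180 c 0.3760
[354.  39. 344. 141.] y len 0.118 c 0.5460
[249. 155. 303. 156.] x len 0.071 c 0.0674
[340. 146. 349.  43.] y len 0.121 c 0.5410
[224.  39. 349.  39.] x len 0.146 c 0.2044
[279.  42. 224.  42.] x len 0.064 c 0.2013
[212.  34. 217. 143.] y len 0.126 c 0.3807
[308. 164. 246. 164.] x len 0.083 c 0.0556
[220. 139. 216.  39.] y len 0.116 c 0.3854
[231. 146. 338. 145.] x len 0.140 c 0.0807
[331.  37. 272.  37.] x len 0.069 c 0.2070
px [283.5 199.5] r 7.4 -> [ 0.5305 -0.2823  0.046 ]
px [293.5 223.5] r 7.4 -> [ 0.435 -0.321  0.046]
t8.8 yaw 83.5 tilt 0.0032 delta [-28.09  13.29   0.03] spin -0.01 j [-0.03 -0.23  2.04 -0.    1.34  0.08]
```

View pics/w6z.png

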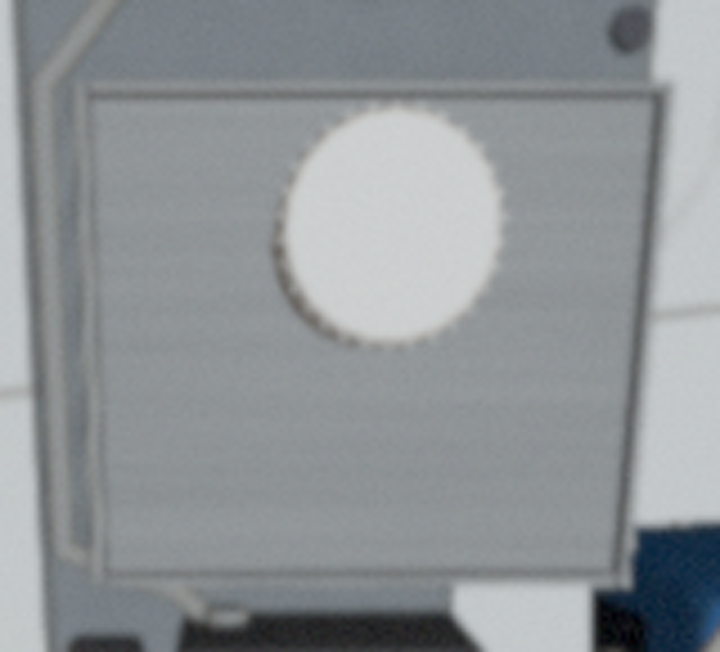

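```bash
python3 - <<'E'
from h import *
print(tri(cam('top'),(208.2,191.5),cam('scene'),(320/2.6+90,252/2.6+130)))
E
```

```text
(array([0.56359916, 0.01711496, 0.10102159]), np.float64(0.02024065901106322))
```

Request:
{"method": "step_arm", "body": {
  "deltas": [
    [0.6,-5,2,0,0],
    [0.6,-10,5,0,0],
    [0.6,-14,7,0,0],
    [0.7,-18,9,0,0],
    [0.8,-22,11,2,0],
    [1,-25,12,6,0],
    [1,-28,13.3,10,0],
    [1,-28,13.3,14,0],
    [1,-28,13.3,17,0],
    [1,-28,13.3,17,0]
  ]
}}

```text
t: 9.8
eef_pos: [0.5299, -0.2805, 0.1219]
ee_rot: [-2.335, -2.085, 0.007]
wrist_force: [-0.8, 0.0, -0.2]
width: 0.0881
```

```bash
python3 - <<'E'
from h import *
s=manip.read_state(); print(s['eef_pos'],s['width'])
go(.533,-.2842,.0465,83.6)
w=manip.snapshot('wrist'); cv2.imwrite('pics/w7.png',w)
E
```

```text
[ 0.52990497 -0.28049717  0.12191627] 0.08808614481731727
t9.8 yaw 83.5 tilt 0.0118 delta [-0.36  0.43  7.54] spin -0.01 j [-0.53  0.25  1.89 -0.    1.01 -0.41]
```

View pics/w7.png

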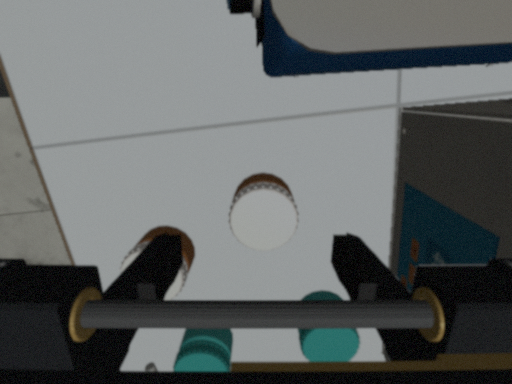

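```bash
python3 - <<'E'
from h import *
s=manip.read_state()
C=cam('wrist',s); P=lids(cv2.imread('pics/w7.png'),C,[(264,219)],34)
print(onz(C,264,219,.046))
go(.533,-.2842,.0465,83.6)
E
```

```text
px [263.5 216.5] r 36.1 -> [ 0.5369 -0.2862  0.046 ]
[ 0.5370343 -0.288331   0.046    ]
t9.8 yaw 83.5 tilt 0.0064 delta [-0.27  0.19  7.89] spin -0.01 j [-0.53  0.25  1.89 -0.    1.01 -0.41]
```

Request:
{"method": "step_arm", "body": {
  "deltas": [
    [1,-0.4,0.3,2.5,0],
    [1,-0.4,0.3,5,0],
    [1,-0.4,0.3,7,0],
    [1,-0.4,0.3,7.8,0],
    [1,-0.4,0.3,7.8,0],
    [-1,-0.4,0.3,7.8,0],
    [-1,-0.4,0.3,7.8,0],
    [-1,-0.4,0.3,7.8,0],
    [-1,-0.4,0.3,7.8,0],
    [-1,-0.4,0.3,7.8,0]
  ]
}}

```text
t: 10.85
eef_pos: [0.5342, -0.2859, 0.0483]
ee_rot: [-2.34, -2.089, 0.004]
wrist_force: [-0.5, -0.5, 3.6]
width: 0.0554
```

```bash
python3 - <<'E'
from h import *
s=manip.read_state(); print(s['eef_pos'],s['width'])
go(.533,-.2842,.3,83.6)
go(.5195,.054,.30,83.6)
E
```

```text
[ 0.53424814 -0.28585837  0.048251  ] 0.05535118556826566
t10.8 yaw 83.5 tilt 0.0055 delta [  0.19  -0.28 -25.17] spin -0.01 j [-0.53  0.35  1.92 -0.    0.88 -0.42]
t10.8 yaw 83.5 tilt 0.0055 delta [ 33.64  -5.42 -25.1 ] spin -0.01 j [-0.53  0.35  1.92 -0.    0.88 -0.42]
```

Request:
{"method": "step_arm", "body": {
  "deltas": [
    [-1,0,0,-5,0],
    [-1,0,0,-10,0],
    [-1,0,0,-15,0],
    [-1,0,0,-20,0],
    [-1,4,-1,-24,0],
    [-1,9,-2,-25,0],
    [-1,14,-2.5,-25,0],
    [-1,19,-3,-25,0],
    [-1,24,-4,-25,0],
    [-1,29,-5,-25,0],
    [-1,33.6,-5.4,-25,0],
    [-1,33.6,-5.4,-25,0]
  ]
}}

```text
t: 12.05
eef_pos: [0.5187, 0.0583, 0.2986]
ee_rot: [-2.332, -2.094, 0.002]
wrist_force: [0.1, -1.0, -1.4]
width: 0.055
```

```bash
python3 - <<'E'
from h import *
s=manip.read_state(); print(s['eef_pos'],s['width'])
go(.5195,.0545,.1,83.6)
E
```

```text
[0.51866362 0.05833716 0.2985663 ] 0.05502831550755239
t12.1 yaw 83.8 tilt 0.0073 delta [-0.44  0.25 19.85] spin 0.03 j [ 0.06 -0.05  1.88  0.    1.32  0.17]
```

Request:
{"method": "step_arm", "body": {
  "deltas": [
    [-1,-0.4,0.1,0,0],
    [-1,-0.4,0.1,4,0],
    [-1,-0.4,0.1,8,0],
    [-1,-0.4,0.1,12,0],
    [-1,-0.4,0.1,15,0],
    [-1,-0.4,0.1,17,0],
    [-1,-0.4,0.1,18.5,0],
    [-1,-0.4,0.1,19.2,0],
    [-1,-0.4,0.1,19.5,0],
    [-1,-0.4,0.1,19.5,0],
    [-1,-0.4,0.1,19.5,0]
  ]
}}

```text
t: 13.15
eef_pos: [0.5191, 0.055, 0.1048]
ee_rot: [-2.334, -2.095, -0.0]
wrist_force: [0.3, 1.0, -1.3]
width: 0.0556
```

```bash
python3 - <<'E'
from h import *
s=manip.read_state(); print(s['eef_pos'],s['width'],s['wrist_force'])
go(.5195,.0545,.1,83.6)
w=manip.snapshot('wrist'); cv2.imwrite('pics/w8.png',w)
E
```

```text
[0.51914838 0.05503307 0.1047982 ] 0.05557681341606911 [ 0.3185784   0.98365645 -1.279036  ]
t13.2 yaw 83.8 tilt 0.0057 delta [-0.05  0.04  0.48] spin 0.03 j [0.06 0.13 2.07 0.01 0.94 0.16]
```

View pics/w8.png

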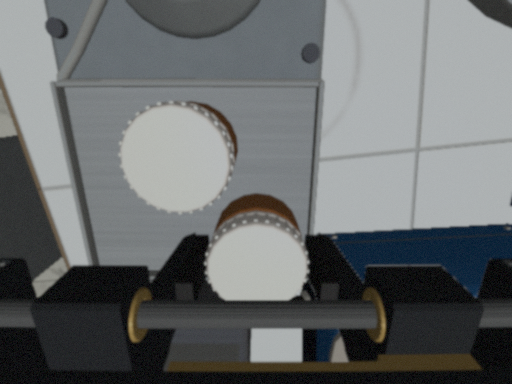

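Request:
{"method": "step_arm", "body": {
  "deltas": [
    [-1,0,0,0.3,0],
    [-1,0,0,0.55,0],
    [-1,0,0,0.6,0],
    [0.5,0,0,0.6,0],
    [0.5,0,0,0.6,0],
    [0.5,0,0,0.6,0],
    [0.5,0,0,-1,0],
    [0.5,0,0,-5,0],
    [0.5,0,0,-10,0],
    [0.5,-2,-1,-15,0],
    [0.5,-6,-2,-19,0],
    [0.5,-10,-4,-19,0]
  ]
}}

```text
t: 14.4
eef_pos: [0.4741, -0.0383, 0.3001]
ee_rot: [2.333, 2.101, 0.012]
wrist_force: [1.0, -0.4, 0.3]
width: 0.0662
```

```bash
python3 - <<'E'
from h import *
s=manip.read_state(); print(s['eef_pos'],s['width'])
w=manip.snapshot('wrist'); cv2.imwrite('pics/w9.png',w)
t=manip.snapshot('top');cv2.imwrite('pics/top2.png',t)
C=cam('top');lids(t,C,[(295,224)],7)
go(.436,-.3225,.3,83.6)
E
```

```text
[ 0.47408985 -0.03830079  0.30006869] 0.06616563290515244
px [295.5 223.5] r 6.3 -> [ 0.4349 -0.329   0.046 ]
t14.5 yaw 83.6 tilt 0.0018 delta [-28.31  -0.28  -0.35] spin -0.00 j [-0.14 -0.15  1.97  0.    1.32 -0.03]
```

View pics/w9.png

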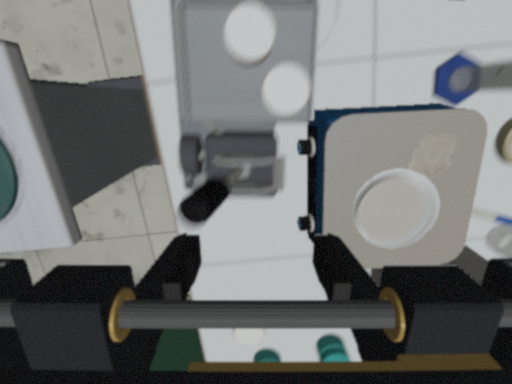

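View pics/top2.png

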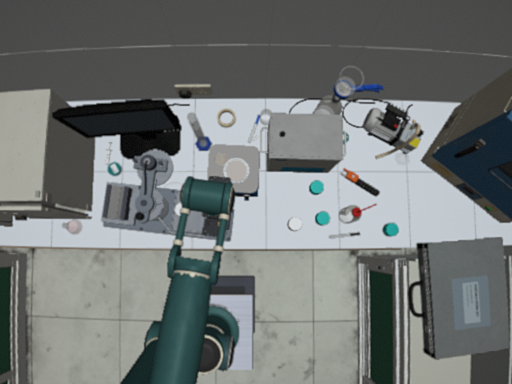

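Request:
{"method": "step_arm", "body": {
  "deltas": [
    [0.5,-5,0,0,0],
    [0.5,-10,0,0,0],
    [0.6,-15,0,0,0],
    [0.8,-20,0,2,0],
    [1,-24,0,6,0],
    [1,-28,-0.3,10,0],
    [1,-28.3,-0.3,14,0],
    [1,-28.3,-0.3,16,0],
    [1,-28.3,-0.3,16,0],
    [1,-28.3,-0.3,16,0]
  ]
}}

```text
t: 15.5
eef_pos: [0.436, -0.3214, 0.136]
ee_rot: [-2.34, -2.092, -0.003]
wrist_force: [0.5, -0.0, 0.6]
width: 0.0882
```

```bash
python3 - <<'E'
from h import *
s=manip.read_state(); print(s['eef_pos'],s['width'])
C=cam('wrist',s)
w=manip.snapshot('wrist'); cv2.imwrite('pics/w10.png',w)
p=proj(C,(.436,-.3235,.046)); print(p)
lids(w,C,[p],33)
go(.436,-.3235,.0475,83.6)
E
```

```text
[ 0.43596557 -0.32140037  0.13595419] 0.08816565556913722
[256.30806177 209.22168701]
px [255.5 209.5] r 32.0 -> [ 0.4353 -0.3237  0.046 ]
t15.6 yaw 83.6 tilt 0.0022 delta [-0.17 -0.1   9.  ] spin 0.00 j [-0.68  0.13  2.01  0.    1.01 -0.57]
```

View pics/w10.png

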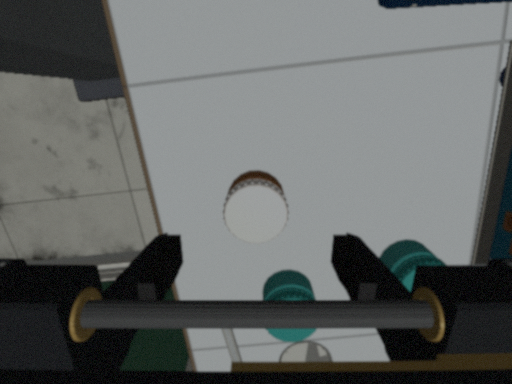

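Request:
{"method": "step_arm", "body": {
  "deltas": [
    [1,-0.2,-0.1,3,0],
    [1,-0.2,-0.1,6,0],
    [1,-0.2,-0.1,8,0],
    [1,-0.2,-0.1,8.8,0],
    [1,-0.2,-0.1,8.8,0],
    [1,-0.2,-0.1,8.8,0],
    [-1,-0.2,-0.1,8.8,0],
    [-1,-0.2,-0.1,8.8,0],
    [-1,-0.2,-0.1,8.8,0],
    [-1,-0.2,-0.1,8.8,0],
    [-1,-0.2,-0.1,8.8,0]
  ]
}}

```text
t: 16.65
eef_pos: [0.4359, -0.3239, 0.0498]
ee_rot: [2.341, 2.094, 0.003]
wrist_force: [-0.9, 0.6, 3.4]
width: 0.0555
```

```bash
python3 - <<'E'
from h import *
s=manip.read_state(); print(s['eef_pos'],s['width'])
go(.436,-.3235,.3,83.6)
go(.438,.0635,.30,83.6)
E
```

```text
[ 0.43586351 -0.32387215  0.04982541] 0.05554074315355928
t16.6 yaw 83.6 tilt 0.0021 delta [  0.07   0.05 -25.02] spin 0.00 j [-0.69  0.24  2.06  0.    0.84 -0.58]
t16.6 yaw 83.6 tilt 0.0021 delta [ 38.55  -4.05 -24.98] spin 0.00 j [-0.69  0.24  2.06  0.    0.84 -0.58]
```

Request:
{"method": "step_arm", "body": {
  "deltas": [
    [-1,0,0,-5,0],
    [-1,0,0,-10,0],
    [-1,0,0,-15,0],
    [-1,0,0,-20,0],
    [-1,4,-0.5,-25,0],
    [-1,9,-1,-26,0],
    [-1,14,-1.5,-26,0],
    [-1,19,-2,-26,0],
    [-1,24,-2.5,-26,0],
    [-1,29,-3,-26,0],
    [-1,34,-3.5,-26,0],
    [-1,37,-4,-26,0]
  ]
}}

```text
t: 17.85
eef_pos: [0.4359, 0.0502, 0.3097]
ee_rot: [2.341, 2.095, 0.003]
wrist_force: [0.0, 1.1, -2.2]
width: 0.0556
```

Request:
{"method": "step_arm", "body": {
  "deltas": [
    [-1,0,0,0,0],
    [-1,0,0,0,0]
  ]
}}

```text
t: 18.05
eef_pos: [0.4353, 0.0511, 0.3091]
ee_rot: [-2.337, -2.098, -0.001]
wrist_force: [-0.5, -0.6, -2.1]
width: 0.0558
```

```bash
python3 - <<'E'
from h import *
s=manip.read_state(); print(s['eef_pos'],s['width'])
C=cam('wrist',s)
w=manip.snapshot('wrist'); cv2.imwrite('pics/w11.png',w); zoom(w,150,0,400,260,2.3,'pics/w11z.png')
go(.438,.0635,.102,83.6)
E
```

```text
[0.43534921 0.05107074 0.30906846] 0.05579416181109543
t18.1 yaw 83.7 tilt 0.0008 delta [ 1.35  0.08 20.72] spin 0.01 j [ 0.06 -0.23  2.01  0.    1.35  0.17]
```

View pics/w11z.png

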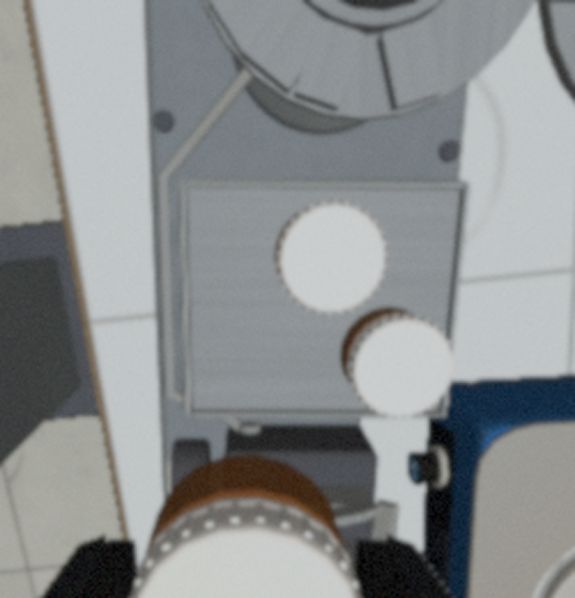

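Request:
{"method": "step_arm", "body": {
  "deltas": [
    [-1,1.3,0.1,3,0],
    [-1,1.3,0.1,7,0],
    [-1,1.3,0.1,11,0],
    [-1,1.3,0.1,15,0],
    [-1,1.3,0.1,17.5,0],
    [-1,1.3,0.1,19,0],
    [-1,1.3,0.1,20,0],
    [-1,1.3,0.1,20.3,0],
    [-1,1.3,0.1,20.4,0],
    [-1,1.3,0.1,20.4,0]
  ]
}}

```text
t: 19.1
eef_pos: [0.4387, 0.0622, 0.1063]
ee_rot: [-2.342, -2.093, -0.002]
wrist_force: [-2.8, 1.8, 4.6]
width: 0.0557
```

```bash
python3 - <<'E'
from h import *
s=manip.read_state(); print(s['eef_pos'],s['width'],s['wrist_force'])
go(.438,.0635,.101,83.6)
E
```

```text
[0.43872448 0.06224316 0.10629788] 0.055681838353176666 [-2.79226178  1.76223614  4.62941526]
t19.1 yaw 83.6 tilt 0.0015 delta [ 0.12 -0.09  0.53] spin -0.01 j [ 0.08 -0.02  2.23  0.    0.93  0.2 ]
```

```bash
python3 - <<'E'
from h import *
w=manip.snapshot('wrist'); cv2.imwrite('pics/w12.png',w); 
s=manip.read_state(); print(s['eef_pos'],s['width'],s['wrist_force'])
w=manip.snapshot('scene'); zoom(w,170,200,290,310,6,'pics/s12.png')
s=manip.read_state(); print(s['eef_pos'],s['width'],s['wrist_force'])
E
```

```text
[0.43880871 0.06217888 0.10635139] 0.055903613840721914 [-3.06646705  2.19816368  4.44079681]
[0.43886398 0.06219602 0.10630996] 0.05557768780120737 [-2.59651874  1.27971852  5.17743473]
```

View pics/w12.png

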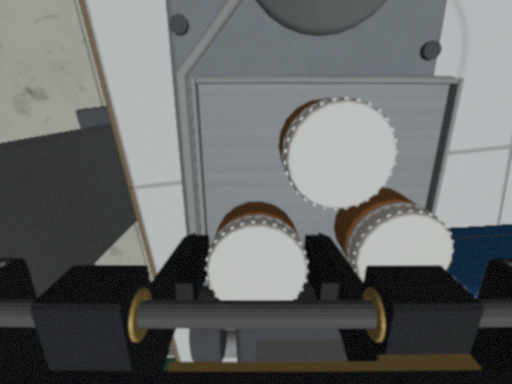

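View pics/s12.png

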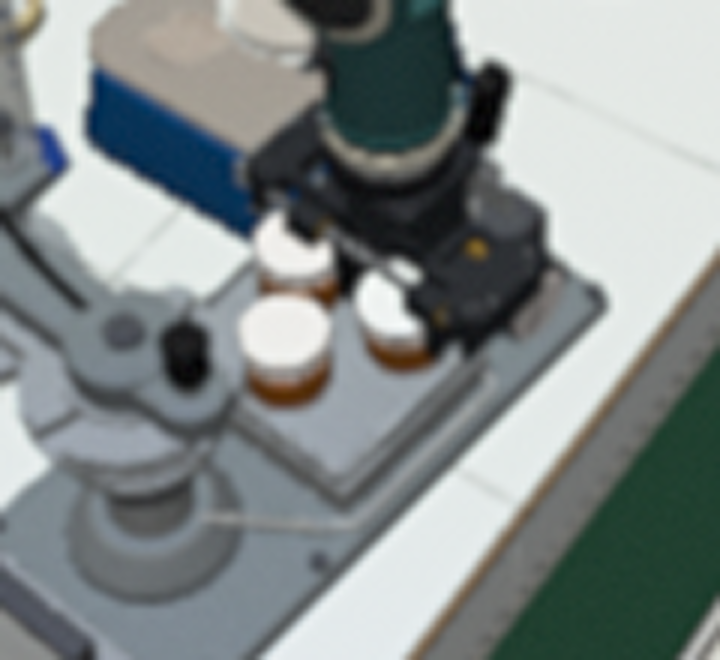

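Request:
{"method": "step_arm", "body": {
  "deltas": [
    [-1,0,0,-0.6,0],
    [-1,0.4,0.1,-0.6,0],
    [-1,0.4,0.1,-0.6,0],
    [-1,0.4,0.1,-0.2,0],
    [-1,0.4,0.1,0,0],
    [-1,0.4,0.1,0.1,0],
    [-1,0.4,0.1,0.1,0]
  ]
}}

```text
t: 19.9
eef_pos: [0.4398, 0.0661, 0.1048]
ee_rot: [-2.342, -2.094, -0.001]
wrist_force: [0.3, -0.6, -1.7]
width: 0.0556
```

```bash
python3 - <<'E'
from h import *
s=manip.read_state(); print(s['eef_pos'],s['width'],s['wrist_force'])
E
```

```text
[0.43984064 0.06606994 0.10477663] 0.055597541556079946 [ 0.27407909 -0.58711666 -1.70396362]
```

Request:
{"method": "step_arm", "body": {
  "deltas": [
    [-1,0,0,0.2,0],
    [-1,0,0,0.35,0],
    [-1,0,0,0.45,0],
    [-1,0,0,0.45,0]
  ]
}}

```text
t: 20.3
eef_pos: [0.44, 0.0655, 0.1016]
ee_rot: [2.341, 2.095, -0.001]
wrist_force: [-4.5, -3.1, 10.4]
width: 0.0552
```

```bash
python3 - <<'E'
from h import *
s=manip.read_state(); print(s['eef_pos'],s['width'],s['wrist_force'])
E
```

```text
[0.44001184 0.0654517  0.10155683] 0.05522600946476589 [-4.50821539 -3.06304845 10.40716665]
```

Request:
{"method": "step_arm", "body": {
  "deltas": [
    [0.36,0,0,-0.1,0],
    [0.36,0,0,-0.1,0],
    [0.36,0,0,-0.1,0],
    [0.36,0,0,-1,0],
    [0.36,0,0,-4,0],
    [0.36,0,0,-9,0],
    [0.36,0,0,-14,0],
    [0.36,-3,0,-18,0],
    [0.36,-7,0,-20,0],
    [0.36,-7,0,-20,0],
    [0.36,-7,0,-20,0]
  ]
}}

```text
t: 21.4
eef_pos: [0.4324, -0.0045, 0.3025]
ee_rot: [2.343, 2.091, 0.002]
wrist_force: [0.3, 0.1, 0.7]
width: 0.0598
```

```bash
python3 - <<'E'
from h import *
s=manip.read_state(); print(s['eef_pos'],s['width'],s['wrist_force'])
C=cam('wrist',s)
w=manip.snapshot('wrist'); cv2.imwrite('pics/w13.png',w); zoom(w,150,0,400,200,3,'pics/w13z.png'); np.save('pics/w13.npy',{k:s[k] for k in('eef_pos','ee_rot')},allow_pickle=True)
t=manip.snapshot('top');cv2.imwrite('pics/top3.png',t)
ux=np.array([.9938,-.1115]);uy=np.array([.1115,.9938])
for q in((.4850,.1150),(.519,.055),(.44,.0655)):
    p=proj(C,(*q,.097)); print(p); P=lids(w,C,[p],25,.097)[0]
    if P is not None: print(P[:2]@ux,P[:2]@uy)
E
```

```text
[ 0.43244413 -0.00449826  0.30248871] 0.059788440430080754 [0.29032022 0.06443187 0.72883432]
[292.22227231  57.56456988]
px [288.5  57.5] r 28.4 -> [0.4811 0.1155 0.097 ]
0.46520279119146235 0.16842304040474124
[326.2045429  111.90439392]
px [326.5 112.5] r 23.9 -> [0.5193 0.0543 0.097 ]
0.5100332445054782 0.11187999611399951
[255.50264904 110.3840417 ]
px [255.5 115.5] r 22.9 -> [0.4394 0.06   0.097 ]
0.4299551970152393 0.10858592950762719
```

View pics/w13z.png

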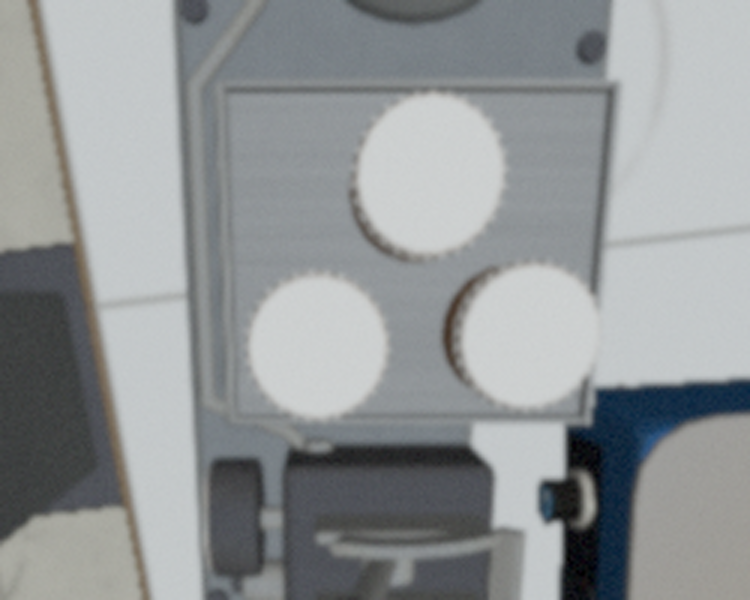

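View pics/top3.png

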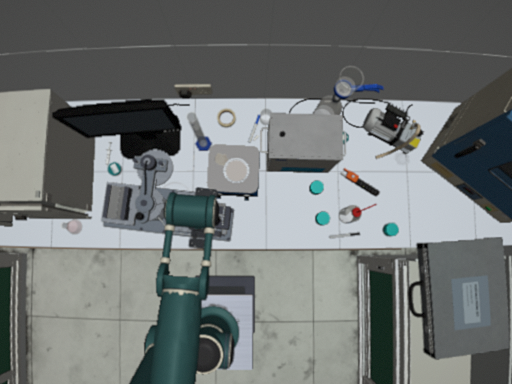

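```bash
python3 - <<'E'
from h import *
w=manip.snapshot('scene'); cv2.imwrite('pics/s13.png',w); zoom(w,180,200,280,300,7,'pics/s13z.png')
E
```

```text
(no output)
```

View pics/s13z.png

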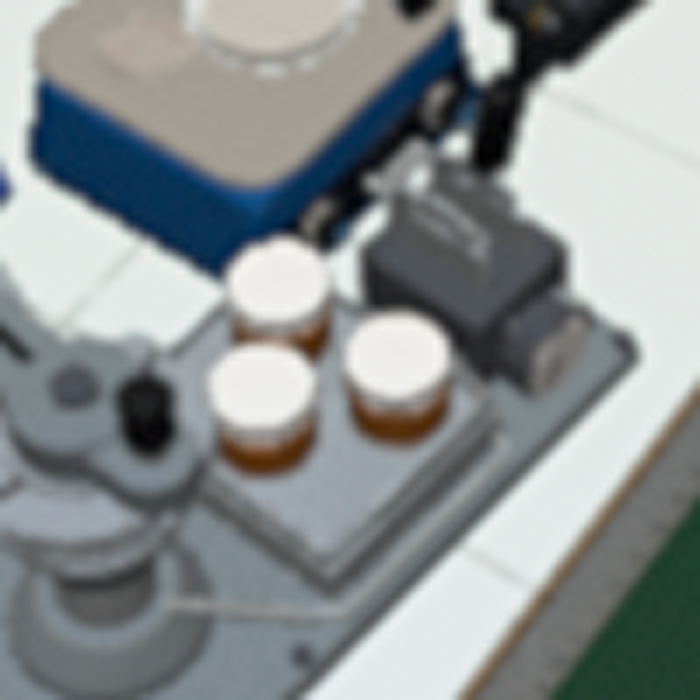

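```bash
python3 - <<'E'
from h import *
ux=np.array([.9938,-.1115]);uy=np.array([.1115,.9938])
C=cam('scene'); W=cam('wrist',np.load('pics/w13.npy',allow_pickle=True).item())
for a,b in(((262,386),(432,175)),((277,279),(526,337)),((397,354),(318,345))):
    p=(180+(a[0]+.5)/7-.5,200+(a[1]+.5)/7-.5); q=(150+(b[0]+.5)/3-.5,(b[1]+.5)/3-.5)
    P=onz(C,*p,.097);T,e=tri(C,p,W,q);print(P[:2]@ux,P[:2]@uy,'tri',T[:2]@ux,T[:2]@uy,T[2],e)
im=cv2.imread('pics/w13.png'); zoom(im,220,70,300,150,8,'pics/w13j.png')
E
```

```text
0.4681212100605664 0.16879099341258497 tri 0.47037755201895043 0.16778995511777992 0.0943117566302542 0.0016345640604439255
0.5103508784806883 0.11230626670919047 tri 0.5085442308900905 0.11295100802825267 0.09881727371174623 0.0015889950948186613
0.42852800451945366 0.10885189447183433 tri 0.4296010711977382 0.10886265632282269 0.09597529984174541 0.0015816785197842527
```

View pics/w13j.png

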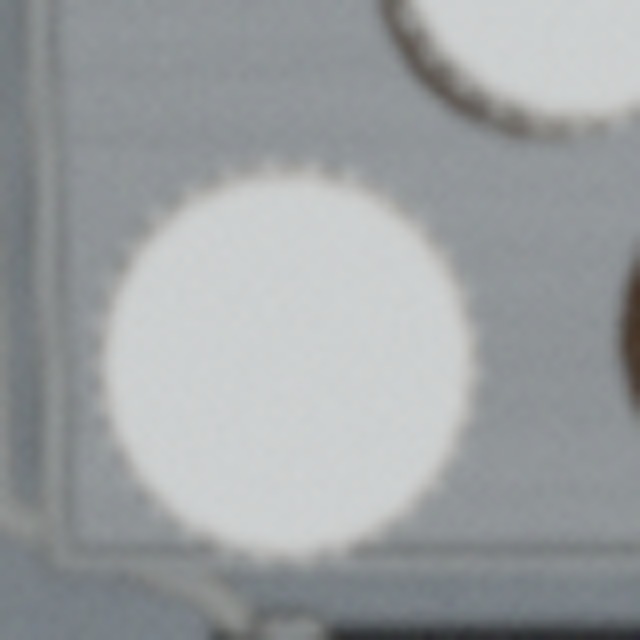

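```bash
python3 - <<'E'
from h import *
go(.4393,.0603,.101,83.6)
E
```

```text
t21.6 yaw 83.7 tilt 0.0029 delta [ 6.4   0.13 19.92] spin 0.01 j [-0.07 -0.23  2.04 -0.    1.34  0.05]
```

Request:
{"method": "step_arm", "body": {
  "deltas": [
    [0.38,3,0,2,0],
    [0.38,6.4,0.1,6,0],
    [0.38,6.4,0.1,10,0],
    [0.38,6.4,0.1,13,0],
    [0.38,6.4,0.1,13,0],
    [0.38,6.4,0.1,13,0]
  ]
}}

```text
t: 22.15
eef_pos: [0.4383, 0.061, 0.1694]
ee_rot: [-2.336, -2.095, 0.007]
wrist_force: [0.9, 0.2, 0.7]
width: 0.0606
```

```bash
python3 - <<'E'
from h import *
s=manip.read_state(); print(s['eef_pos'],s['width'],s['wrist_force'])
w=manip.snapshot('wrist'); cv2.imwrite('pics/w14.png',w)
go(.4393,.0603,.101,83.6)
E
```

```text
[0.43834424 0.06098141 0.16938834] 0.06060793703481154 [0.85804692 0.22583815 0.67556822]
t22.2 yaw 83.7 tilt 0.0026 delta [-0.06 -0.01  6.99] spin 0.02 j [ 0.08 -0.1   2.17  0.    1.07  0.19]
```

View pics/w14.png

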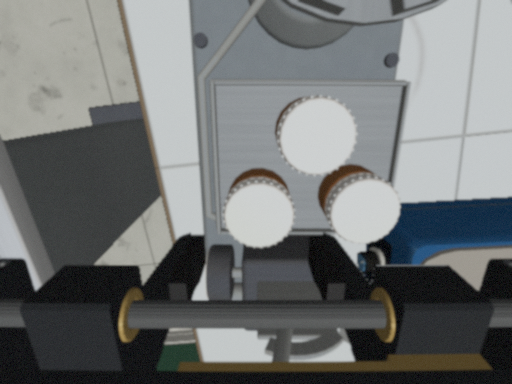

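Request:
{"method": "step_arm", "body": {
  "deltas": [
    [0.38,0,0,3,0],
    [0.38,0,0,5,0],
    [0.38,0,0,6.5,0],
    [0.38,0,0,7,0],
    [0.38,0,0,7,0],
    [-1,0,0,7,0],
    [-1,0,0,7,0],
    [-1,0,0,7,0],
    [-1,0,0,6.5,0],
    [-1,0.4,0,6.5,0],
    [-1,0.4,0,6.5,0]
  ]
}}

```text
t: 23.3
eef_pos: [0.4399, 0.0652, 0.1059]
ee_rot: [-2.338, -2.096, 0.002]
wrist_force: [0.1, -0.8, -1.8]
width: 0.0557
```

```bash
python3 - <<'E'
from h import *
s=manip.read_state(); print(s['eef_pos'],s['width'],s['wrist_force'])
E
```

```text
[0.43988232 0.06518378 0.10590193] 0.055673344121347154 [ 0.1334225  -0.8094018  -1.75267306]
```

Lifted freely (no rim contact); lower and release.

Request:
{"method": "step_arm", "body": {
  "deltas": [
    [-1,0,0,0.2,0],
    [-1,0,0,0.4,0],
    [-1,0,0,0.45,0],
    [0.36,0,0,0.4,0],
    [0.36,0,0,0.4,0],
    [0.36,0,0,0.4,0],
    [0.36,0,0,-2,0],
    [0.36,0,0,-6,0],
    [0.36,0,0,-11,0],
    [0.36,-3,0,-16,0],
    [0.36,-6,0,-20,0],
    [0.36,-6,0,-20,0]
  ]
}}

```text
t: 24.5
eef_pos: [0.4363, 0.0035, 0.3118]
ee_rot: [2.337, 2.091, 0.008]
wrist_force: [-0.1, -0.1, 0.1]
width: 0.0601
```

```bash
python3 - <<'E'
from h import *
s=manip.read_state(); print(s['eef_pos'],s['width'],s['wrist_force'])
C=cam('wrist',s)
w=manip.snapshot('wrist'); cv2.imwrite('pics/w15.png',w); zoom(w,150,0,400,200,3,'pics/w15z.png')
go(.4488,.2384,.30,83.6)
E
```

```text
[0.43630868 0.00347623 0.31181516] 0.06006610399232855 [-0.05889983 -0.07541932  0.12242397]
t24.6 yaw 83.6 tilt 0.0055 delta [23.46 -1.32  1.02] spin 0.00 j [-0.05 -0.24  2.02 -0.    1.35  0.06]
```

View pics/w15z.png

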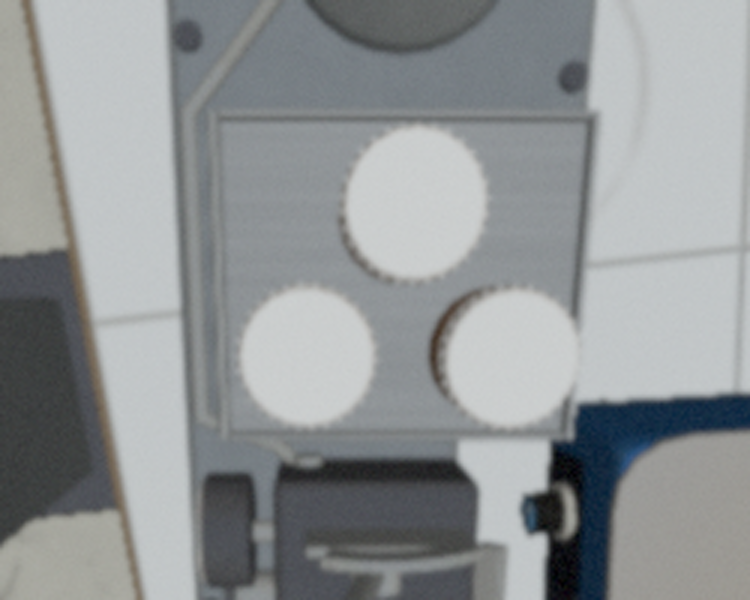

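Request:
{"method": "step_arm", "body": {
  "deltas": [
    [0.4,2,0,0,-0.95],
    [0.4,4,0,0,-1.9],
    [0.4,6,0,0,-2.85],
    [0.4,8,0,0,-3.8],
    [0.4,10,0,0,-4.75],
    [0.4,12,0,0,-5.7],
    [0.4,14,0,0,-6.6],
    [0.4,16,-0.5,0,-7.5],
    [0.4,18,-0.5,0,-8.5],
    [0.4,20,-1,0,-9.4],
    [0.4,22,-1,0,-10.3],
    [0.4,23.5,-1.3,0,-11.25]
  ]
}}

```text
t: 25.75
eef_pos: [0.4479, 0.2402, 0.3074]
ee_rot: [0.165, 3.135, -0.002]
wrist_force: [-0.3, -0.9, 0.5]
width: 0.0613
```

Request:
{"method": "step_arm", "body": {
  "deltas": [
    [0.4,0,0,0,0],
    [0.4,0,0,0,0]
  ]
}}

```text
t: 25.95
eef_pos: [0.4468, 0.2402, 0.305]
ee_rot: [-0.168, -3.135, 0.006]
wrist_force: [0.4, -0.8, -0.9]
width: 0.0617
```

```bash
python3 - <<'E'
from h import *
s=manip.read_state(); print(s['eef_pos'],s['width'],s['wrist_force'])
go(.4487,.239,.30,173.6)
C=cam('wrist',s)
w=manip.snapshot('wrist'); cv2.imwrite('pics/w16.png',w); np.save('pics/w16.npy',{k:s[k] for k in('eef_pos','ee_rot')},allow_pickle=True)
E
```

```text
[0.44679264 0.24022393 0.30501977] 0.06166358607597779 [ 0.36356734 -0.76764367 -0.93175364]
t25.9 yaw 173.9 tilt 0.0040 delta [-0.2 -0.1  0.5] spin 0.03 j [ 0.45 -0.08  1.9  -0.    1.33 -1.02]
```

View pics/w16.png

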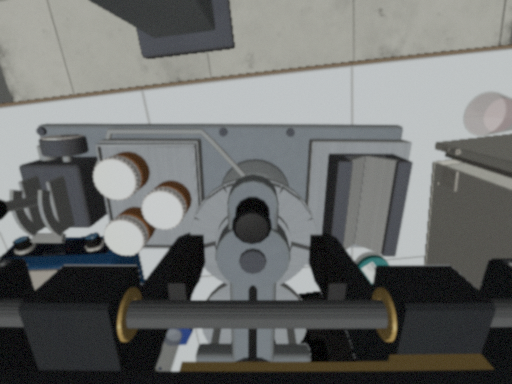

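```bash
python3 - <<'E'
from h import *
C=cam('wrist',np.load('pics/w16.npy',allow_pickle=True).item())
im=cv2.imread('pics/w16.png'); zoom(im,200,160,310,310,5,'pics/w16z.png')
print(onz(C,252,224,.252), proj(C,(.4487,.239,.252)))
E
```

```text
[0.4454588 0.2373727 0.252    ] [254.85652265 228.02224089]
```

View pics/w16z.png

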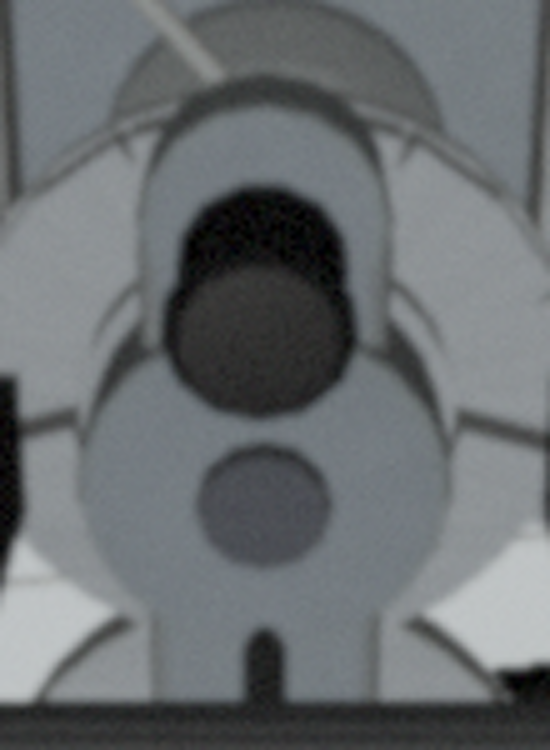

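Request:
{"method": "step_arm", "body": {
  "deltas": [
    [0.4,-0.2,-0.2,2,0],
    [0.4,-0.2,-0.2,4,0],
    [0.4,-0.2,-0.2,5.5,0],
    [0.4,-0.2,-0.2,6.2,0],
    [0.4,-0.2,-0.2,6.2,0],
    [0.4,-0.2,-0.2,6.2,0]
  ]
}}

```text
t: 26.6
eef_pos: [0.4491, 0.2374, 0.2441]
ee_rot: [-0.17, -3.137, 0.005]
wrist_force: [-0.3, 0.4, 0.8]
width: 0.0619
```

```bash
python3 - <<'E'
from h import *
s=manip.read_state(); print(s['eef_pos'],s['width'],s['wrist_force'])
go(.4483,.238,.243,173.6)
E
```

```text
[0.44914728 0.23740895 0.24413683] 0.06188550627671058 [-0.34997824  0.36348816  0.78295166]
t26.6 yaw 173.8 tilt 0.0030 delta [0.09 0.05 0.11] spin 0.03 j [ 0.44 -0.04  1.97 -0.    1.21 -1.02]
```

Grip the knob and lift.

Request:
{"method": "step_arm", "body": {
  "deltas": [
    [-1,0.1,0,0.1,0],
    [-1,0.1,0,0.1,0],
    [-1,0.1,0,0.1,0],
    [-1,0.1,0,0.1,0],
    [-1,0.1,0,-0.3,0],
    [-1,0.1,0,-0.7,0],
    [-1,0.1,0,-1.1,0],
    [-1,0.1,0,-1.3,0],
    [-1,0.1,0,-1.3,0]
  ],
  "grip_force": 35
}}

```text
t: 27.5
eef_pos: [0.4476, 0.2368, 0.2564]
ee_rot: [-0.17, -3.135, 0.008]
wrist_force: [1.7, -4.2, -9.8]
width: 0.0251
```

```bash
python3 - <<'E'
from h import *
s=manip.read_state(); print(s['eef_pos'],s['width'],s['wrist_force'],s['moment'])
go(.4483,.238,.243,173.6)
E
```

```text
[0.44764798 0.23675425 0.25637002] 0.025096586194712178 [ 1.72062047 -4.22327016 -9.84308188] [-0.67177678 -0.47954336 -0.05504298]
t27.5 yaw 173.8 tilt 0.0053 delta [-0.05  0.14  1.34] spin 0.03 j [ 0.44 -0.05  1.96 -0.    1.24 -1.02]
```

Request:
{"method": "step_arm", "body": {
  "deltas": [
    [-1,0,0.35,-0.05,0.5],
    [-1,-0.05,0.7,-0.05,1],
    [-1,-0.1,1.05,-0.05,1.5],
    [-1,-0.2,1.4,-0.05,2],
    [-1,-0.3,1.7,-0.05,2.5],
    [-1,-0.45,2.05,-0.05,3],
    [-1,-0.6,2.35,-0.05,3.5],
    [-1,-0.75,2.65,-0.05,4],
    [-1,-0.95,2.95,-0.05,4.5],
    [-1,-1.15,3.2,-0.05,5],
    [-1,-1.15,3.2,-0.05,5]
  ]
}}

```text
t: 28.6
eef_pos: [0.4631, 0.2676, 0.2562]
ee_rot: [1.232, 2.889, -0.007]
wrist_force: [5.0, -1.2, -10.4]
width: 0.025
```

```bash
python3 - <<'E'
from h import *
s=manip.read_state(); print(s['eef_pos'],s['width'],s['wrist_force'],s['moment'])
go(.4483,.238,.243,173.6-40)
d=s['eef_pos'][:2]-np.array([.4982,.2339]); ux=np.array([.9938,-.1115]);uy=np.array([.1115,.9938]); print(d@ux,d@uy,np.linalg.norm(d),np.degrees(np.arctan2(d@uy,-(d@ux))))
w=manip.snapshot('top'); zoom(w,90,130,250,260,4.5,'pics/t17.png')
E
```

```text
[0.46309448 0.2676128  0.25620555] 0.025008599628134474 [  5.01336052  -1.21263938 -10.35442042] [-0.26695864 -0.90163475 -0.09014432]
t28.6 yaw 133.8 tilt 0.0046 delta [-1.11 -3.11  1.34] spin 0.02 j [ 0.48  0.    1.91 -0.    1.24 -0.28]
-0.03864683928781213 0.029589511203425237 0.04867185941719545 37.43906214990854
```

View pics/t17.png

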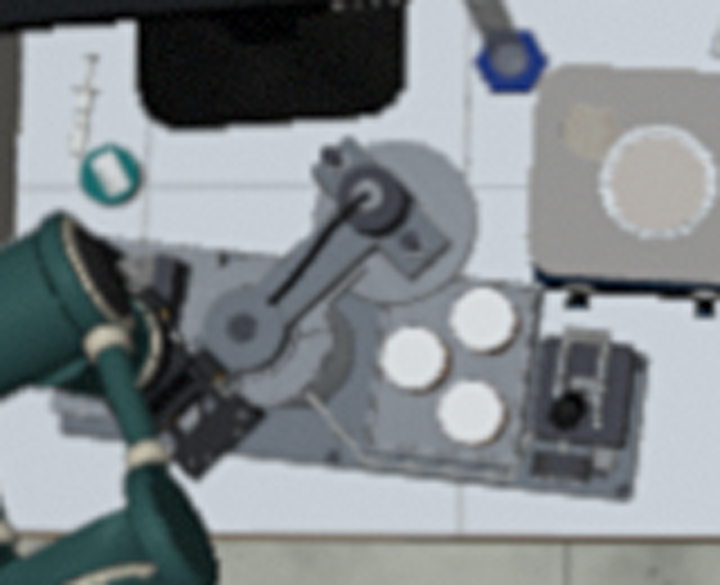

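Request:
{"method": "step_arm", "body": {
  "deltas": [
    [-1,0,0.35,-0.05,0.5],
    [-1,-0.05,0.7,-0.05,1],
    [-1,-0.1,1.05,-0.05,1.5],
    [-1,-0.2,1.4,-0.05,2],
    [-1,-0.3,1.7,-0.05,2.5],
    [-1,-0.45,2.05,-0.05,3],
    [-1,-0.6,2.35,-0.05,3.5],
    [-1,-0.75,2.65,-0.05,4],
    [-1,-0.95,2.95,-0.05,4.5],
    [-1,-1.15,3.2,-0.05,5],
    [-1,-1.15,3.2,-0.05,5]
  ]
}}

```text
t: 29.75
eef_pos: [0.4942, 0.2814, 0.2563]
ee_rot: [2.142, 2.295, -0.007]
wrist_force: [3.6, -1.8, -10.0]
width: 0.0252
```

```bash
python3 - <<'E'
from h import *
s=manip.read_state(); print(s['eef_pos'],s['width'],s['wrist_force'],s['moment'])
go(.5038,.2836,.243,83.6)
d=s['eef_pos'][:2]-np.array([.4982,.2339]); ux=np.array([.9938,-.1115]);uy=np.array([.1115,.9938]); print(d@ux,d@uy,np.linalg.norm(d),np.degrees(np.arctan2(d@uy,-(d@ux))))
w=manip.snapshot('top'); cv2.imwrite('pics/top18.png',w); zoom(w,90,130,250,260,4.5,'pics/t18.png')
E
```

```text
[0.49423275 0.28137158 0.25631051] 0.025151261165193946 [ 3.55321779 -1.80698391 -9.96262861] [-0.32440348 -0.65019526  0.00572241]
t29.8 yaw 93.9 tilt 0.0049 delta [0.16 0.97 1.33] spin 1.29 j [ 0.48  0.07  1.84 -0.    1.24  0.41]
-0.00923573075181991 0.04673491198661037 0.04763706859982763 78.82127313672349
```

View pics/t18.png

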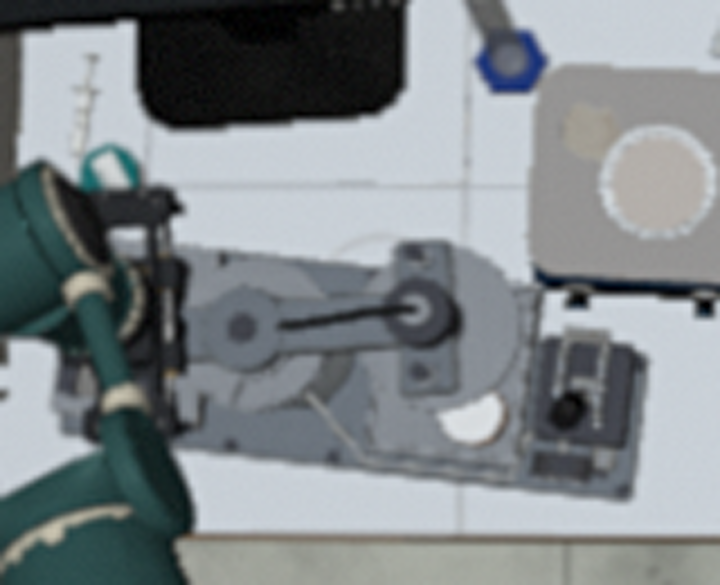

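Request:
{"method": "step_arm", "body": {
  "deltas": [
    [-0.28,0,0,0,0],
    [-0.28,0,0,0,0],
    [-0.28,0,0,0.4,0],
    [-0.28,0,0,0.9,0],
    [-0.28,0,0.2,0.9,0.2],
    [-0.28,-0.03,0.4,0.9,0.4],
    [-0.28,-0.05,0.55,0.9,0.6],
    [-0.28,-0.05,0.7,0.9,0.8],
    [-0.28,-0.05,0.7,0.9,0.8]
  ]
}}

```text
t: 30.7
eef_pos: [0.498, 0.2807, 0.2468]
ee_rot: [-2.268, -2.171, 0.018]
wrist_force: [-11.2, -3.0, 3.7]
width: 0.0316
```

```bash
python3 - <<'E'
from h import *
s=manip.read_state(); print(s['eef_pos'],s['width'],s['wrist_force'],s['moment'])
go(.5038,.2836,.243,83.6)
w=manip.snapshot('top'); cv2.imwrite('pics/top19.png',w); zoom(w,90,130,250,260,4.5,'pics/t19.png')
w=manip.snapshot('wrist'); cv2.imwrite('pics/w19.png',w)
E
```

```text
[0.49802021 0.28065254 0.24677417] 0.03157025095560207 [-11.16393551  -2.98634052   3.70337859] [-0.34692026  1.65901835  0.0492792 ]
t30.7 yaw 87.5 tilt 0.0117 delta [0.32 0.57 0.37] spin 0.49 j [ 0.47  0.09  1.84 -0.    1.23  0.51]
```

View pics/t19.png

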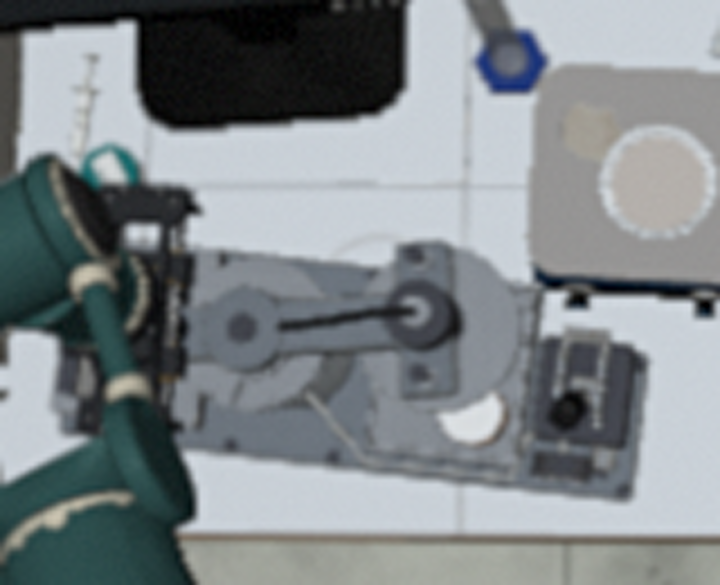

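View pics/w19.png

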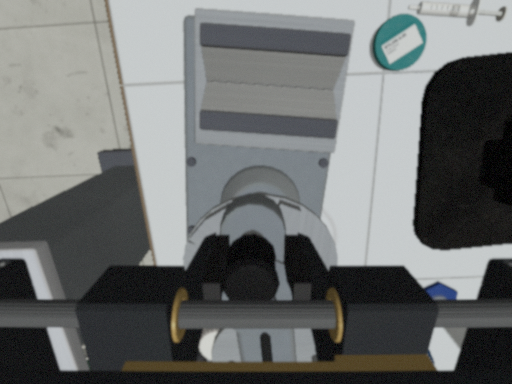

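Request:
{"method": "step_arm", "body": {
  "deltas": [
    [-0.28,0,0.15,0,0.1],
    [-0.28,0,0.3,0,0.2],
    [-0.28,0,0.3,0,0.2]
  ]
}}

```text
t: 31.1
eef_pos: [0.4981, 0.2802, 0.2465]
ee_rot: [-2.296, -2.136, 0.028]
wrist_force: [-11.4, -1.5, 4.6]
width: 0.0317
```

```bash
python3 - <<'E'
from h import *
s=manip.read_state(); print(s['eef_pos'],s['width'],s['wrist_force'],s['moment'])
go(.5038,.2836,.243,83.6)
w=manip.snapshot('top'); cv2.imwrite('pics/top20.png',w); zoom(w,90,130,250,260,4.5,'pics/t20.png')
E
```

```text
[0.49806027 0.28018807 0.2465308 ] 0.03170038007753525 [-11.43536984  -1.50936967   4.55784793] [-0.23453963  1.69321219  0.00580499]
t31.1 yaw 85.9 tilt 0.0187 delta [0.39 0.55 0.34] spin 0.28 j [0.47 0.09 1.83 0.   1.24 0.54]
```

View pics/t20.png

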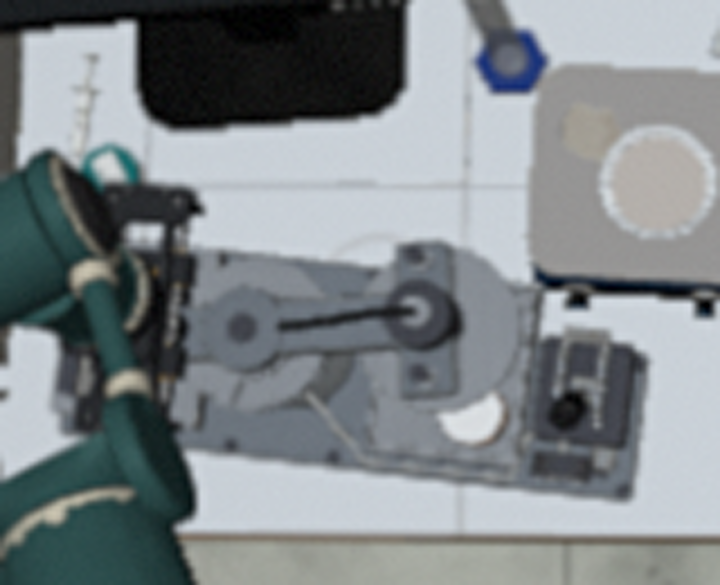

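Request:
{"method": "step_arm", "body": {
  "deltas": [
    [-0.28,0,-0.1,0,0],
    [-0.28,0,-0.2,0,0],
    [-1,0,-0.2,0,0],
    [-1,0,-0.2,0,0],
    [-1,0,-0.2,0,0]
  ]
}}

```text
t: 31.65
eef_pos: [0.4953, 0.2806, 0.2466]
ee_rot: [-2.295, -2.135, 0.03]
wrist_force: [-5.5, 0.5, 2.0]
width: 0.0254
```

```bash
python3 - <<'E'
from h import *
s=manip.read_state(); print(s['eef_pos'],s['width'],s['wrist_force'],s['moment'])
go(.5038,.2836,.258,83.6)
w=manip.snapshot('scene'); cv2.imwrite('pics/s20.png',w); zoom(w,150,200,280,310,6,'pics/s20z.png')
E
```

```text
[0.49531813 0.28055575 0.24660857] 0.025415947310124632 [-5.5132368   0.46785613  1.98478956] [ 0.1177515   0.74414627 -0.00724599]
t31.6 yaw 85.9 tilt 0.0201 delta [ 0.35  0.8  -1.16] spin 0.28 j [0.47 0.09 1.84 0.   1.24 0.54]
```

View pics/s20z.png

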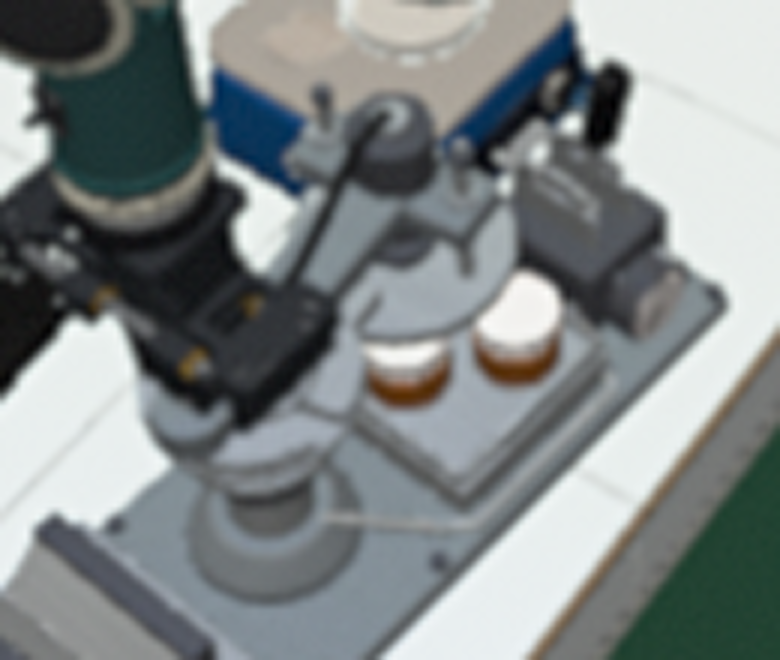

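Request:
{"method": "step_arm", "body": {
  "deltas": [
    [-1,0,0,-0.4,0],
    [-1,0,0,-0.8,0],
    [-1,0,0,-1.0,0],
    [-1,0,0,-1.0,0]
  ]
}}

```text
t: 32.1
eef_pos: [0.4948, 0.2805, 0.2531]
ee_rot: [-2.294, -2.134, 0.034]
wrist_force: [3.5, 4.7, -20.2]
width: 0.0248
```

```bash
python3 - <<'E'
from h import *
s=manip.read_state(); print(s['eef_pos'],s['width'],s['wrist_force'],s['moment'])
go(.5038,.2836,.258,83.6)
E
```

```text
[0.49479234 0.28045463 0.25305391] 0.02478935347410444 [  3.52046309   4.74652436 -20.24034805] [ 0.67784351 -0.8037961   0.03327247]
t32.1 yaw 85.9 tilt 0.0234 delta [ 0.37  0.87 -0.52] spin 0.28 j [0.47 0.08 1.83 0.   1.25 0.54]
```

Request:
{"method": "step_arm", "body": {
  "deltas": [
    [-1,0,0,0.2,0],
    [-1,0,0.2,0.2,0],
    [-1,0,0.4,0.2,0],
    [-1,0,0.6,0.2,0.1],
    [-1,0,0.6,0.2,0.1]
  ]
}}

```text
t: 32.6
eef_pos: [0.4975, 0.2805, 0.2494]
ee_rot: [-2.306, -2.113, 0.044]
wrist_force: [-7.4, 5.6, -11.8]
width: 0.025
```

```bash
python3 - <<'E'
from h import *
s=manip.read_state(); print(s['eef_pos'],s['width'],s['wrist_force'],s['moment'])
go(.5038,.2836,.258,83.6)
E
```

```text
[0.497465   0.28053156 0.24942273] 0.02502311742507041 [ -7.37290745   5.55763408 -11.75822134] [ 0.79797411  0.83405767 -0.40559941]
t32.6 yaw 85.0 tilt 0.0313 delta [ 0.35  0.58 -0.88] spin 0.17 j [0.47 0.09 1.82 0.01 1.25 0.55]
```

```bash
python3 - <<'E'
from h import *
ux=np.array([.9938,-.1115]);uy=np.array([.1115,.9938])
w=manip.snapshot('top'); cv2.imwrite('pics/top21.png',w); zoom(w,120,160,220,250,7,'pics/t21.png')
w=manip.snapshot('scene'); cv2.imwrite('pics/s21.png',w); zoom(w,150,190,270,290,6.5,'pics/s21z.png')
C=cam('top')
P=onz(C,90+410/4.5,130+308/4.5,.26); B=onz(C,90+241/4.5,130+327/4.5,.217); print(P,B)
d=(P-B)[:2]; print(np.degrees(np.arctan2(d@uy,d@ux)),np.linalg.norm(d))
E
```

```text
[0.50829684 0.08782081 0.26      ] [0.49819774 0.23036976 0.217     ]
-79.54599638474203 0.14290625143313443
```

View pics/t21.png

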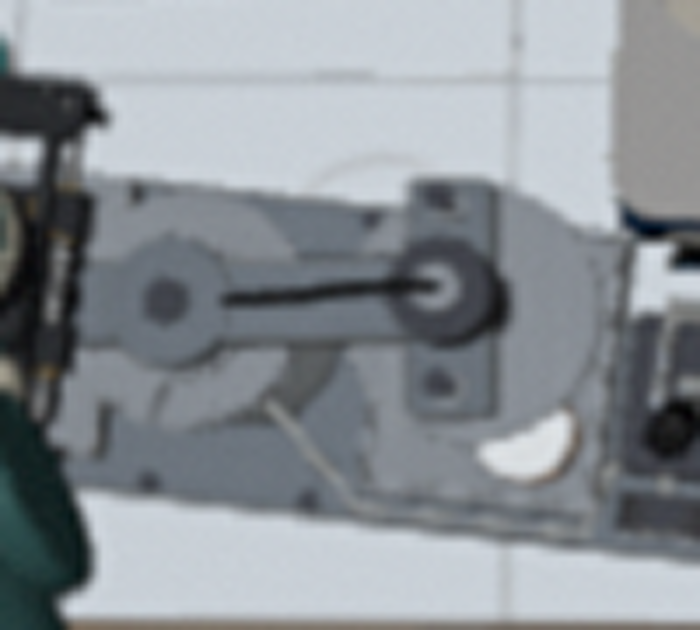

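View pics/s21z.png

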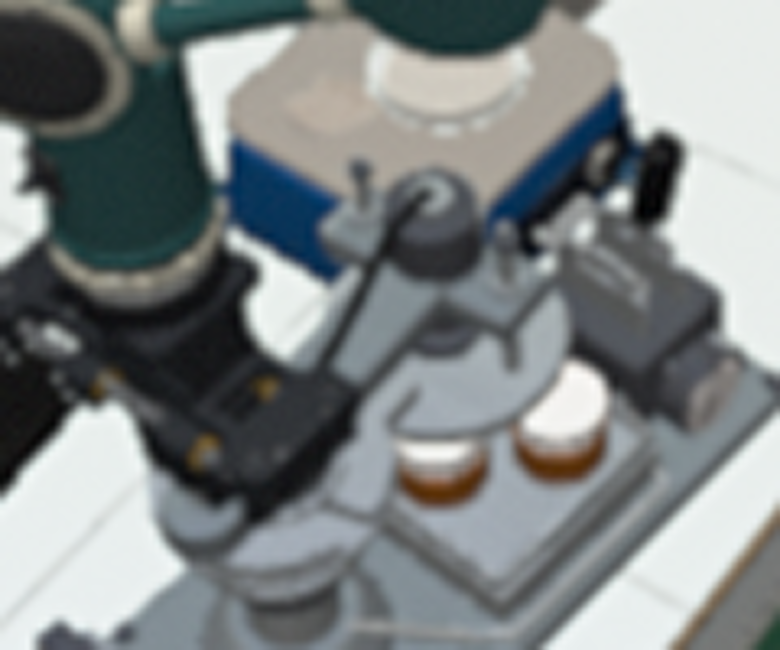

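Request:
{"method": "step_arm", "body": {
  "deltas": [
    [-1,0,0,0.3,0],
    [0.3,0,0,0.3,0],
    [0.3,0,0,0.3,0],
    [0.3,0,0,0.3,0],
    [0.3,0,0,-2,0],
    [0.3,0,0,-5,0],
    [0.3,-4,0,-8,0],
    [0.3,-9,0,-8,0],
    [0.3,-9,0,-8,0],
    [0.3,-9,0,-8,0]
  ]
}}

```text
t: 33.7
eef_pos: [0.4926, 0.1907, 0.3319]
ee_rot: [-2.309, -2.111, 0.04]
wrist_force: [-0.4, 0.7, 0.6]
width: 0.0573
```

```bash
python3 - <<'E'
from h import *
s=manip.read_state(); print(s['eef_pos'],s['width'],s['wrist_force'],s['moment'])
go(.5038,.2836,.258,83.6)
w=manip.snapshot('wrist'); cv2.imwrite('pics/w22.png',w); np.save('pics/w22.npy',{k:s[k] for k in('eef_pos','ee_rot')},allow_pickle=True)
w=manip.snapshot('top'); cv2.imwrite('pics/top22.png',w); zoom(w,120,160,220,250,7,'pics/t22.png')
E
```

```text
[0.49264093 0.19065241 0.33185849] 0.05726686726548451 [-0.39465335  0.68560911  0.60622734] [-0.00576532 -0.13182253 -0.05879658]
t33.7 yaw 84.9 tilt 0.0283 delta [9.43 0.47 7.28] spin 0.16 j [ 0.32 -0.04  1.81  0.    1.4   0.41]
```

View pics/w22.png

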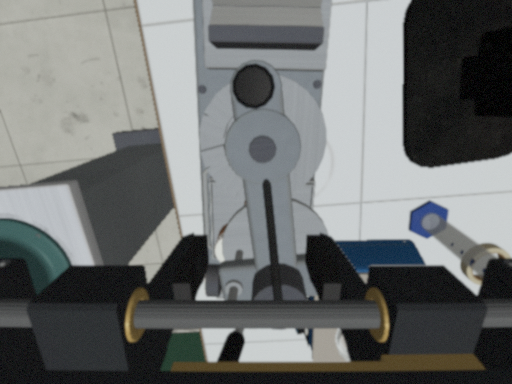

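View pics/t22.png

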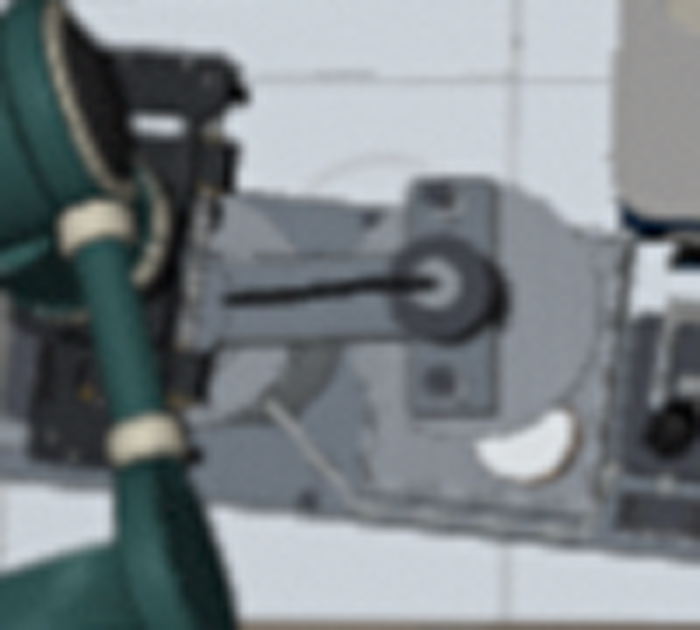

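```bash
python3 - <<'E'
from h import *
ux=np.array([.9938,-.1115]);uy=np.array([.1115,.9938])
C=cam('wrist',np.load('pics/w22.npy',allow_pickle=True).item())
im=cv2.imread('pics/w22.png'); zoom(im,190,40,340,310,2.2,'pics/w22z.png')
H=onz(C,262.5,148.5,.217);print('hub',H)
for z in(.252,.262):
    K=onz(C,254,86,z); d=(K-H)[:2]; print(z,K,np.linalg.norm(d),np.degrees(np.arctan2(d@uy,-(d@ux))))
zoom(im,200,50,340,170,5,'pics/w22k.png')
E
```

```text
hub [0.49892459 0.23225288 0.217     ]
0.252 [0.49745531 0.28135668 0.252     ] 0.04912577210203717 81.88455639966661
0.262 [0.4977843  0.28106888 0.262     ] 0.04882930898643567 82.26031605193947
```

View pics/w22k.png

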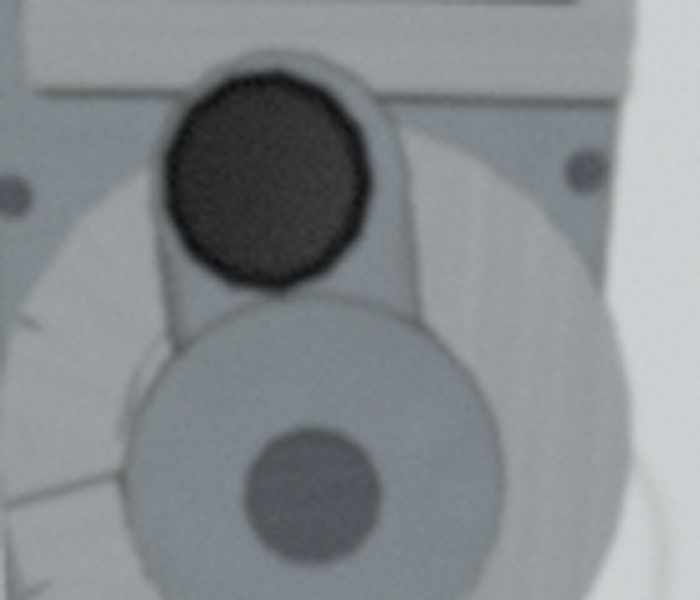

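View pics/w22z.png

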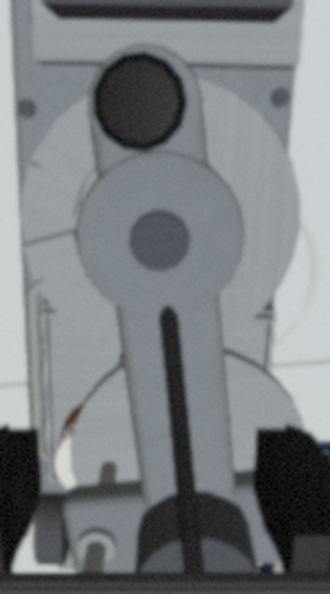

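```bash
python3 - <<'E'
from h import *
s=manip.read_state()
Rt=R.from_rotvec(s['ee_rot']).as_matrix(); print(Rt[:,2])
go(.4972,.281,.30,91);go(.4972,.281,.2525,91)
E
```

```text
[-0.02926163 -0.00817629 -0.99953835]
t33.8 yaw 85.0 tilt 0.0304 delta [ 8.95 -0.2   2.98] spin -0.75 j [ 0.32 -0.03  1.81  0.    1.4   0.41]
t33.8 yaw 85.0 tilt 0.0304 delta [ 9.   -0.06  7.73] spin -0.75 j [ 0.32 -0.03  1.81  0.    1.4   0.41]
```

Request:
{"method": "step_arm", "body": {
  "deltas": [
    [0.3,4,-0.1,0,-0.3],
    [0.3,8,-0.2,1,-0.7],
    [0.3,9,-0.2,3,-0.75],
    [0.3,9,-0.1,5,-0.75],
    [0.3,9,-0.1,7,-0.75],
    [0.3,9,-0.1,7.7,-0.75],
    [0.3,9,-0.1,7.7,-0.75]
  ]
}}

```text
t: 34.5
eef_pos: [0.4958, 0.2815, 0.2509]
ee_rot: [-2.189, -2.23, 0.047]
wrist_force: [0.3, -0.7, 0.0]
width: 0.0577
```

```bash
python3 - <<'E'
from h import *
s=manip.read_state(); print(s['eef_pos'],s['width'],s['wrist_force'],s['moment'])
go(.4972,.281,.2525,91)
E
```

```text
[0.49575731 0.28151983 0.25092961] 0.05765033818013353 [ 0.33617232 -0.69918356  0.02228804] [-0.07725412 -0.06066743 -0.05073356]
t34.5 yaw 91.1 tilt 0.0340 delta [-0.06  0.14 -0.16] spin 0.01 j [0.47 0.09 1.82 0.01 1.26 0.45]
```

Grip, see how it self-centres, then lift 3.5 mm.

Request:
{"method": "step_arm", "body": {
  "deltas": [
    [-1,0,0.15,0,0],
    [-1,0,0.15,0,0],
    [-1,0,0.15,0,0],
    [-1,0,0.15,0,0]
  ],
  "grip_force": 50
}}

```text
t: 34.9
eef_pos: [0.4976, 0.2817, 0.2518]
ee_rot: [-2.189, -2.23, 0.045]
wrist_force: [-4.3, 0.2, 2.2]
width: 0.0271
```

Request:
{"method": "step_arm", "body": {
  "deltas": [
    [-1,0,0,-0.15,0],
    [-1,0,0,-0.3,0],
    [-1,0,0,-0.35,0],
    [-1,0,0,-0.35,0]
  ]
}}

```text
t: 35.3
eef_pos: [0.4971, 0.2816, 0.254]
ee_rot: [-2.189, -2.229, 0.047]
wrist_force: [0.8, 2.5, -10.1]
width: 0.025
```

```bash
python3 - <<'E'
from h import *
s=manip.read_state(); print(s['eef_pos'],s['width'],s['wrist_force'],s['moment'])
go(.5038,.2836,.2525,83)
E
```

```text
[0.49713463 0.28159323 0.25397846] 0.02504721954980571 [  0.79317158   2.54251668 -10.05194404] [ 0.40564334 -0.44696465 -0.04134303]
t35.3 yaw 91.1 tilt 0.0347 delta [0.19 0.67 0.12] spin 1.01 j [0.47 0.09 1.82 0.01 1.27 0.45]
```

Request:
{"method": "step_arm", "body": {
  "deltas": [
    [-1,0,0,-0.1,0],
    [-1,0,0,-0.2,0],
    [-1,0,0,-0.2,0]
  ]
}}

```text
t: 35.6
eef_pos: [0.4971, 0.2816, 0.2558]
ee_rot: [-2.189, -2.229, 0.048]
wrist_force: [0.9, 2.1, -10.7]
width: 0.0251
```

Request:
{"method": "step_arm", "body": {
  "deltas": [
    [-1,0,0.15,0,0.2],
    [-1,0,0.3,0,0.4],
    [-1,0,0.3,0,0.4]
  ]
}}

```text
t: 35.9
eef_pos: [0.5, 0.2816, 0.2555]
ee_rot: [-2.252, -2.166, 0.049]
wrist_force: [-1.3, 2.8, -10.8]
width: 0.0251
```

```bash
python3 - <<'E'
from h import *
s=manip.read_state(); print(s['eef_pos'],s['width'],s['wrist_force'],s['moment'])
go(.5038,.2836,.2525,83)
E
```

```text
[0.50004948 0.2815989  0.25549519] 0.02513788236622281 [ -1.25815972   2.84474285 -10.75215765] [ 0.38333366 -0.30845263 -0.0783832 ]
t35.9 yaw 87.8 tilt 0.0356 delta [0.22 0.38 0.28] spin 0.60 j [0.47 0.1  1.81 0.01 1.27 0.5 ]
```

Request:
{"method": "step_arm", "body": {
  "deltas": [
    [-1,0.05,0.15,0,0.2],
    [-1,0.1,0.3,0,0.4],
    [-1,0.1,0.35,0,0.45],
    [-1,0.1,0.35,0,0.45]
  ]
}}

```text
t: 36.3
eef_pos: [0.5034, 0.2816, 0.2549]
ee_rot: [-2.321, -2.095, 0.053]
wrist_force: [-3.4, -3.2, -12.2]
width: 0.0252
```

```bash
python3 - <<'E'
from h import *
s=manip.read_state(); print(s['eef_pos'],s['width'],s['wrist_force'],s['moment'])
ux=np.array([.9938,-.1115]);uy=np.array([.1115,.9938])
d=s['eef_pos'][:2]-np.array([.4985,.2325]); print(np.degrees(np.arctan2(d@uy,-(d@ux))))
w=manip.snapshot('top'); cv2.imwrite('pics/top23.png',w); zoom(w,120,160,220,250,7,'pics/t23.png')
E
```

```text
[0.50336303 0.28155669 0.25493489] 0.025199396145183305 [ -3.41053611  -3.15168494 -12.15930495] [-0.44804952  0.07001604  0.02148295]
89.25971807454896
```

View pics/t23.png

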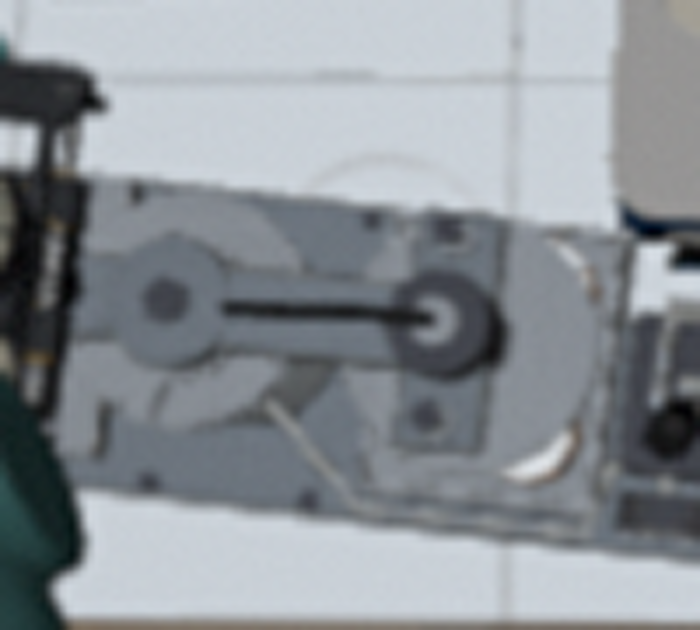

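Request:
{"method": "step_arm", "body": {
  "deltas": [
    [-1,0,0,0.2,0],
    [-1,0,0,0.4,0],
    [-1,0,0,0.6,0],
    [-1,0,0,0.6,0]
  ]
}}

```text
t: 36.75
eef_pos: [0.5033, 0.2815, 0.2489]
ee_rot: [-2.321, -2.095, 0.053]
wrist_force: [-0.9, -1.8, -8.8]
width: 0.0253
```

```bash
python3 - <<'E'
from h import *
s=manip.read_state(); print(s['eef_pos'],s['width'],s['wrist_force'],s['moment'])
E
```

```text
[0.50331524 0.28153826 0.24885868] 0.025315036439549857 [-0.91130108 -1.80670749 -8.79925057] [-0.22445281 -0.02163489 -0.00796945]
```

Request:
{"method": "step_arm", "body": {
  "deltas": [
    [-1,0,0,0.2,0],
    [-1,0,0,0.4,0],
    [-1,0,0,0.5,0],
    [-1,0,0,0.5,0]
  ]
}}

```text
t: 37.15
eef_pos: [0.5033, 0.2815, 0.2439]
ee_rot: [-2.321, -2.095, 0.052]
wrist_force: [-2.9, -1.4, -7.6]
width: 0.0251
```

```bash
python3 - <<'E'
from h import *
s=manip.read_state(); print(s['eef_pos'],s['width'],s['wrist_force'],s['moment'])
E
```

```text
[0.50331586 0.28150602 0.24389198] 0.025119740661190486 [-2.85122468 -1.43782531 -7.56131048] [-0.25768875 -0.01037546 -0.04929035]
```

Request:
{"method": "step_arm", "body": {
  "deltas": [
    [0.3,0,0,0,0],
    [0.3,0,0,0,0],
    [0.3,0,0,0,0],
    [0.3,0,0,-2,0],
    [0.3,0,0,-6,0],
    [0.3,-3,0,-8,0],
    [0.3,-8,0,-8,0],
    [0.3,-8,0,-8,0],
    [0.3,-8,0,-8,0]
  ]
}}

```text
t: 38.05
eef_pos: [0.4986, 0.2024, 0.3266]
ee_rot: [-2.324, -2.093, 0.047]
wrist_force: [-0.0, 0.6, 0.2]
width: 0.0572
```

```bash
python3 - <<'E'
from h import *
ux=np.array([.9938,-.1115]);uy=np.array([.1115,.9938])
s=manip.read_state(); print(s['eef_pos'],s['width'],s['wrist_force'])
w=manip.snapshot('wrist'); cv2.imwrite('pics/w24.png',w); np.save('pics/w24.npy',{k:s[k] for k in('eef_pos','ee_rot')},allow_pickle=True)
w2=manip.snapshot('scene'); cv2.imwrite('pics/s24.png',w2); zoom(w2,150,190,270,300,6,'pics/s24z.png')
E
```

```text
[0.49862983 0.20243737 0.32658096] 0.05722785922312447 [-0.00826183  0.58727042  0.15303009]
```

View pics/w24.png

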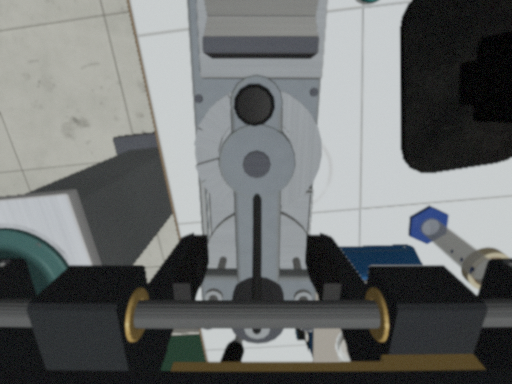

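View pics/s24z.png

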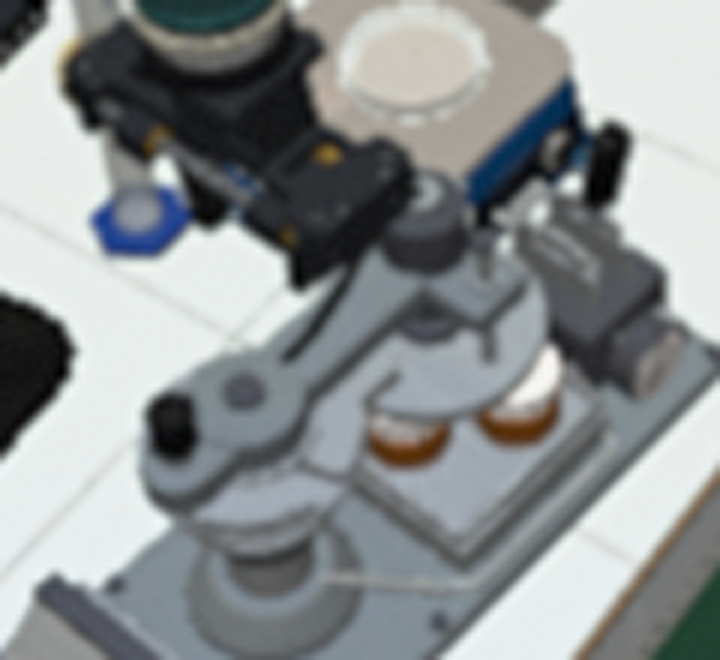

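```bash
python3 - <<'E'
from h import *
ux=np.array([.9938,-.1115]);uy=np.array([.1115,.9938])
C=cam('wrist',np.load('pics/w24.npy',allow_pickle=True).item()); S=cam('scene')
def dark(im,u0,v0,u1,v1,th=45):
    m=np.zeros(im.shape[:2],bool); m[v0:v1,u0:u1]=im[v0:v1,u0:u1].max(2)<th
    return max(blobs(m,5),key=lambda q:q[0])
sc=cv2.imread('pics/s24.png'); w=cv2.imread('pics/w24.png')
a=dark(sc,168,250,188,272); b=dark(w,225,78,285,130,60); print(a,b)
T,e=tri(S,a[1],C,b[1]); print(T,e)
H=onz(C,257,164,.217); d=(T-H)[:2]; print(H,np.degrees(np.arctan2(d@uy,-(d@ux))),np.linalg.norm(d))
# expected px for home/raised knob bottoms at (.5033,.2815)
for z in (.236,.246): print(z,proj(S,(.5035,.282,z)))
go(.40,-.06,.30,83.6)
E
```

```text
(53, array([178.37735849, 260.79245283]), array([175, 256,   7,  10], dtype=int32)) (1227, array([253.72208639, 104.27872861]), array([235,  85,  39,  40], dtype=int32))
[0.50241973 0.28073697 0.23399432] 6.010737871193307e-05
[0.49931803 0.2320217  0.217     ] 87.24154260079588 0.048813911639471
0.236 [177.76565226 260.53133791]
0.246 [177.38016855 258.60814736]
t38.1 yaw 84.2 tilt 0.0349 delta [-27.17  -7.     3.15] spin 0.07 j [ 0.34 -0.01  1.79  0.    1.39  0.44]
```

```bash
python3 - <<'E'
from h import *
ux=np.array([.9938,-.1115]);uy=np.array([.1115,.9938])
def dark(im,u0,v0,u1,v1,th=45):
    m=np.zeros(im.shape[:2],bool); m[v0:v1,u0:u1]=im[v0:v1,u0:u1].max(2)<th
    return max(blobs(m,5),key=lambda q:q[0])
a=dark(cv2.imread('pics/s24.png'),243,206,260,230); b=dark(cv2.imread('pics/top0.png'),205,210,228,232)
print(a,b); T,e=tri(cam('scene'),a[1],cam('top'),b[1]); print(T,e, T[:2]@ux,T[:2]@uy)
A=np.array([.469,.2875]); 
for dx in(-.025,):
    q=A+[dx,-.265]; print('expected',q[0]*ux+q[1]*uy)
E
```

```text
(53, array([250.33962264, 217.43396226]), array([248, 212,   6,  13], dtype=int32)) (50, array([215.8, 220.9]), array([212, 217,   8,   9], dtype=int32))
[ 0.43518767 -0.02707729  0.19476907] 0.0010393596515707443 0.4355086267938383 0.02161401158328197
expected [ 0.44375595 -0.0271455 ]
```

```bash
python3 - <<'E'
from h import *
go(.391,-.0222,.33,83.6);go(.391,-.0222,.206,83.6)
E
```

```text
t38.1 yaw 84.2 tilt 0.0349 delta [-23.55  -8.37   0.15] spin 0.07 j [ 0.34 -0.01  1.79  0.    1.39  0.44]
t38.1 yaw 84.2 tilt 0.0349 delta [-23.38  -7.98  12.54] spin 0.07 j [ 0.34 -0.01  1.79  0.    1.39  0.44]
```

Request:
{"method": "step_arm", "body": {
  "deltas": [
    [-1,-3,-2,0,0],
    [-1,-7,-4,0,0],
    [-1,-11,-6,0,0],
    [-1,-15,-8,0.1,0],
    [-1,-19,-8.4,0.1,0],
    [-1,-22,-8.4,0.1,0],
    [-1,-23.5,-8.4,0.1,0.1],
    [-1,-23.5,-8.4,0.1,0.1],
    [-1,-23.5,-8.4,0.1,0.1]
  ],
  "grip_force": 20
}}

```text
t: 39.05
eef_pos: [0.3912, -0.021, 0.3304]
ee_rot: [-2.335, -2.079, 0.049]
wrist_force: [0.4, -0.0, -0.1]
width: 0.0007
```

```bash
python3 - <<'E'
from h import *
s=manip.read_state();print(s['eef_pos'],s['width'])
go(.391,-.0222,.206,83.6)
w=manip.snapshot('wrist'); cv2.imwrite('pics/w25.png',w)
w=manip.snapshot('top'); zoom(w,120,160,260,260,5,'pics/t25.png')
E
```

```text
[ 0.39118276 -0.02099707  0.33039502] 0.000657963528276039
t39.0 yaw 83.4 tilt 0.0348 delta [ 0.05  0.39 12.43] spin -0.03 j [-0.11 -0.31  2.04 -0.01  1.44  0.01]
```

View pics/w25.png

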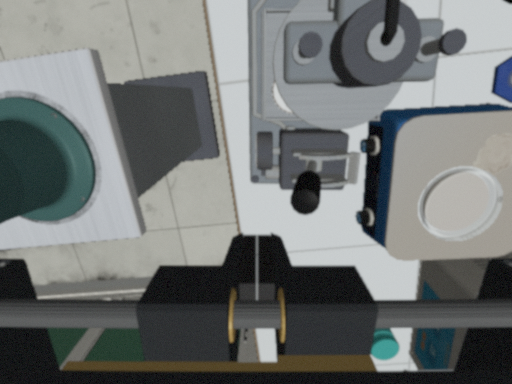

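View pics/t25.png

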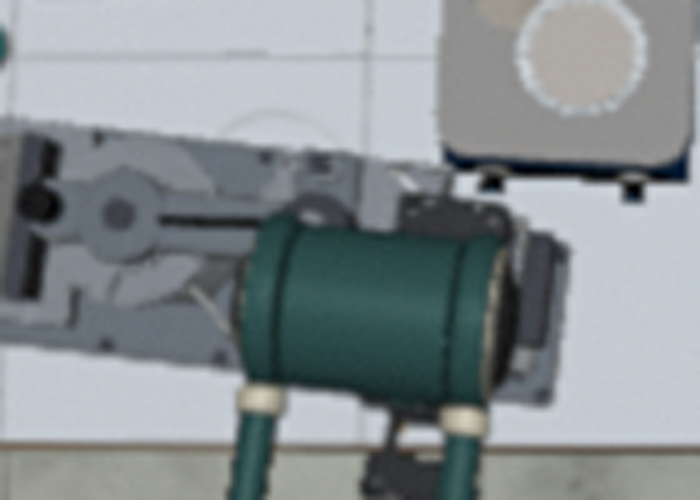

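Request:
{"method": "step_arm", "body": {
  "deltas": [
    [-1,0,0.1,3,0],
    [-1,0,0.2,6,0],
    [-1,0,0.3,9,0],
    [-1,0,0.4,11,0],
    [-1,0,0.4,12.4,0],
    [-1,0,0.4,12.4,0],
    [-1,0,0.4,12.4,0]
  ]
}}

```text
t: 39.85
eef_pos: [0.3914, -0.0219, 0.2068]
ee_rot: [-2.332, -2.082, 0.049]
wrist_force: [0.5, -0.3, -0.0]
width: 0.0006
```

```bash
python3 - <<'E'
from h import *
s=manip.read_state();print(s['eef_pos'],s['width'],s['wrist_force'])
for px in (.44,.465,.478,.486):
    q=px*np.array([.9938,-.1115])+.0216*np.array([.1115,.9938]); go(q[0],q[1],.204,83.6)
w=manip.snapshot('wrist'); cv2.imwrite('pics/w26.png',w)
E
```

```text
[ 0.39139773 -0.02190521  0.20677885] 0.0005592506397382937 [ 0.45907088 -0.3478468  -0.03144259]
t39.9 yaw 83.5 tilt 0.0347 delta [-0.02  4.87  0.12] spin -0.01 j [-0.11 -0.23  2.21 -0.01  1.2   0.01]
t39.9 yaw 83.5 tilt 0.0347 delta [-0.01  7.37  0.04] spin -0.01 j [-0.11 -0.23  2.21 -0.01  1.2   0.01]
t39.9 yaw 83.5 tilt 0.0347 delta [-0.01  8.67  0.  ] spin -0.01 j [-0.11 -0.23  2.21 -0.01  1.2   0.01]
t39.9 yaw 83.5 tilt 0.0347 delta [-0.01  9.47 -0.02] spin -0.01 j [-0.11 -0.23  2.21 -0.01  1.2   0.01]
```

View pics/w26.png

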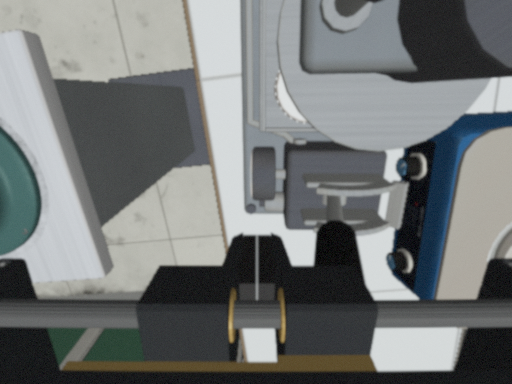

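Request:
{"method": "step_arm", "body": {
  "deltas": [
    [-1,0,1,0.1,0],
    [-1,0,2,0.1,0],
    [-1,0,3,0.1,0],
    [-1,0,4,0.1,0],
    [-1,0,5,0.1,0],
    [-1,0,6,0.1,0],
    [-1,0,6,0.1,0]
  ]
}}

```text
t: 40.6
eef_pos: [0.4527, -0.0291, 0.2043]
ee_rot: [-2.334, -2.082, 0.048]
wrist_force: [-0.2, 0.6, 0.4]
width: 0.0006
```

```bash
python3 - <<'E'
from h import *
s=manip.read_state();print(s['eef_pos'],s['width'],s['wrist_force'],s['eef_pos'][:2]@np.array([.9938,-.1115]))
w=manip.snapshot('wrist'); cv2.imwrite('pics/w27.png',w)
E
```

```text
[ 0.45270523 -0.02911434  0.20431668] 0.0005657583901116633 [-0.19770626  0.61879363  0.42193114] 0.4531447042071755
```

View pics/w27.png

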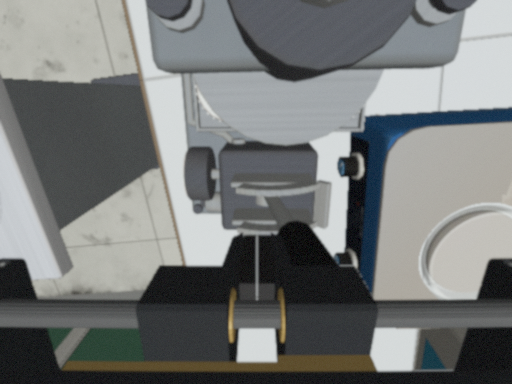

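Request:
{"method": "step_arm", "body": {
  "deltas": [
    [-1,0,0.7,0,0],
    [-1,0,1.4,0,0],
    [-1,0,1.4,0,0]
  ]
}}

```text
t: 40.95
eef_pos: [0.465, -0.0305, 0.2028]
ee_rot: [-2.331, -2.08, 0.052]
wrist_force: [-5.3, 1.6, 0.8]
width: 0.0005
```

```bash
python3 - <<'E'
from h import *
s=manip.read_state();print(s['eef_pos'],s['width'],s['wrist_force'],s['eef_pos'][:2]@np.array([.9938,-.1115]))
w=manip.snapshot('wrist'); cv2.imwrite('pics/w28.png',w)
w=manip.snapshot('scene'); zoom(w,200,190,290,260,8,'pics/s28.png')
E
```

```text
[ 0.46502004 -0.03048793  0.20283239] 0.0004850829157338164 [-5.27017025  1.56869057  0.76438148] 0.46553631685001184
```

View pics/w28.png

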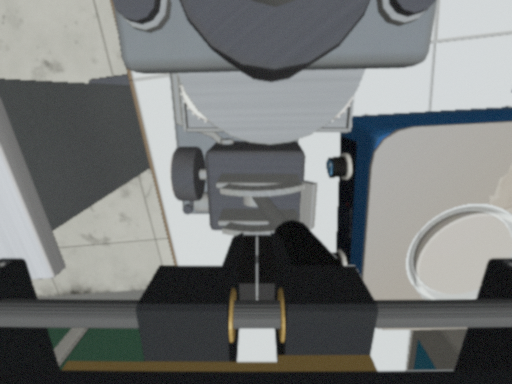

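View pics/s28.png

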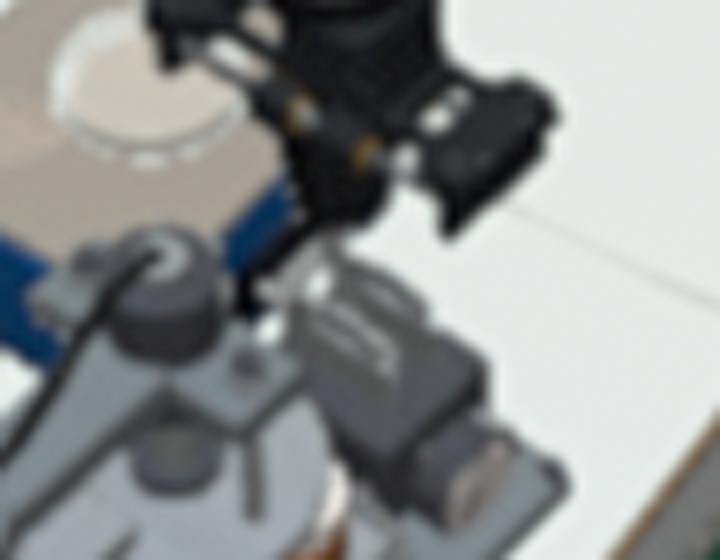

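Request:
{"method": "step_arm", "body": {
  "deltas": [
    [-1,0,0.7,0,0],
    [-1,0,1.3,0,0],
    [-1,0,1.3,0,0],
    [-1,0,1.3,0,0]
  ]
}}

```text
t: 41.45
eef_pos: [0.4788, -0.0321, 0.2024]
ee_rot: [-2.333, -2.081, 0.049]
wrist_force: [0.3, -0.0, 0.8]
width: 0.0003
```

```bash
python3 - <<'E'
from h import *
s=manip.read_state();print(s['eef_pos'],s['width'],s['wrist_force'],s['eef_pos'][:2]@np.array([.9938,-.1115]))
w=manip.snapshot('wrist'); cv2.imwrite('pics/w29.png',w)
E
```

```text
[ 0.47879591 -0.03208935  0.20242506] 0.00027180534447161114 [ 0.32622708 -0.01266538  0.84110821] 0.4794053362911673
```

View pics/w29.png

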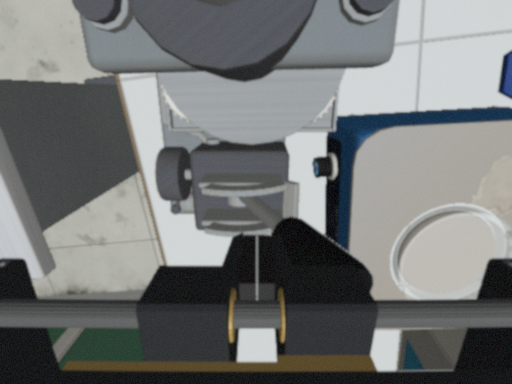

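Request:
{"method": "step_arm", "body": {
  "deltas": [
    [-1,0,-2,0,0],
    [-1,0,-5,0,0],
    [-1,0,-8,0,0],
    [-1,0,-8,-4,0],
    [-1,0,-8,-8,0],
    [-1,-4,-8,-12,0],
    [-1,-8,-8,-14,0],
    [-1,-12,-8,-14,0],
    [-1,-16,-8,-14,0],
    [-1,-20,-8,-14,0],
    [-1,-20,-8,-14,0],
    [-1,-20,-8,-14,0]
  ]
}}

```text
t: 42.7
eef_pos: [0.3815, -0.2211, 0.3481]
ee_rot: [-2.336, -2.079, 0.048]
wrist_force: [0.7, -0.1, 0.3]
width: 0.0005
```

Request:
{"method": "step_arm", "body": {
  "deltas": [
    [-1,0,0,0,0],
    [-1,0,0,0,0],
    [-1,0,0,0,0],
    [-1,0,0,0,0],
    [-1,0,0,0,0],
    [-1,0,0,0,0],
    [-1,0,0,0,0],
    [-1,0,0,0,0],
    [-1,0,0,0,0],
    [-1,0,0,0,0],
    [-1,0,0,0,0],
    [-1,0,0,0,0]
  ]
}}

```text
t: 43.9
eef_pos: [0.3814, -0.2211, 0.3481]
ee_rot: [-2.336, -2.079, 0.048]
wrist_force: [-1.5, 0.2, -0.2]
width: 0.0003
```

```bash
python3 - <<'E'
from h import *
s=manip.read_state();print(s['t'],s['eef_pos'],s['wrist_force'])
w=manip.snapshot('scene'); cv2.imwrite('pics/s30.png',w); zoom(w,150,190,280,300,6,'pics/s30z.png')
w=manip.snapshot('top'); cv2.imwrite('pics/top30.png',w); zoom(w,100,140,350,260,3.1,'pics/t30.png')
E
```

```text
43.9 [ 0.38143853 -0.22110122  0.34806511] [-1.52716194  0.18476793 -0.1626176 ]
```

View pics/s30z.png

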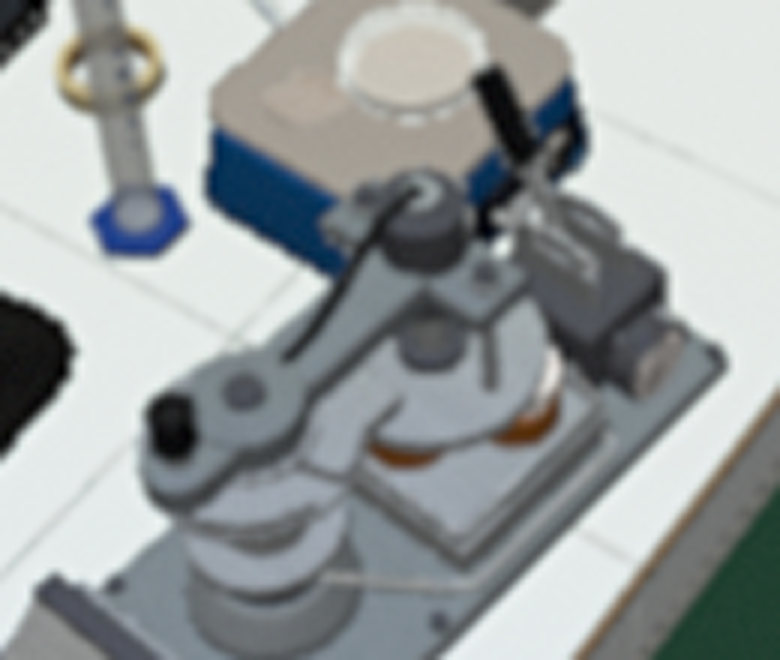

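View pics/t30.png

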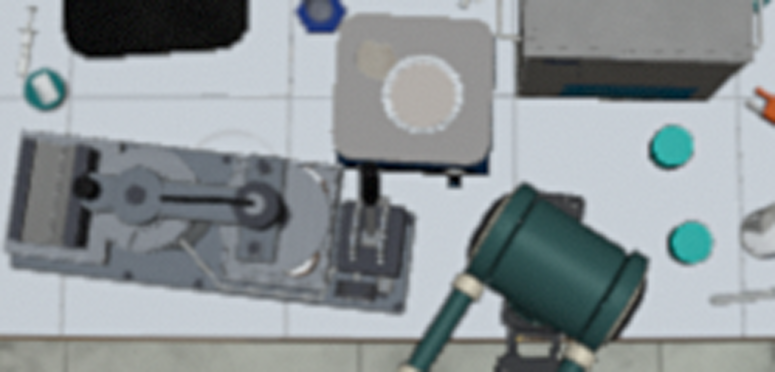

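Request:
{"method": "step_arm", "body": {
  "deltas": [
    [-1,0,0,0,0],
    [-1,0,0,0,0],
    [-1,0,0,0,0],
    [-1,0,0,0,0],
    [-1,0,0,0,0],
    [-1,0,0,0,0],
    [-1,0,0,0,0],
    [-1,0,0,0,0],
    [-1,0,0,0,0],
    [-1,0,0,0,0],
    [-1,0,0,0,0],
    [-1,0,0,0,0]
  ]
}}

```text
t: 45.2
eef_pos: [0.3814, -0.2211, 0.3481]
ee_rot: [-2.336, -2.079, 0.048]
wrist_force: [0.7, -0.4, 0.7]
width: 0.0007
```

Request:
{"method": "step_arm", "body": {
  "deltas": [
    [-1,0,0,0,0],
    [-1,0,0,0,0],
    [-1,0,0,0,0],
    [-1,0,0,0,0],
    [-1,0,0,0,0],
    [-1,0,0,0,0],
    [-1,0,0,0,0],
    [-1,0,0,0,0],
    [-1,0,0,0,0],
    [-1,0,0,0,0],
    [-1,0,0,0,0],
    [-1,0,0,0,0]
  ]
}}

```text
t: 46.4
eef_pos: [0.3815, -0.2211, 0.3481]
ee_rot: [-2.336, -2.079, 0.048]
wrist_force: [-0.3, -0.1, 0.2]
width: 0.0007
```

Request:
{"method": "step_arm", "body": {
  "deltas": [
    [-1,0,0,0,0],
    [-1,0,0,0,0],
    [-1,0,0,0,0],
    [-1,0,0,0,0],
    [-1,0,0,0,0],
    [-1,0,0,0,0],
    [-1,0,0,0,0],
    [-1,0,0,0,0],
    [-1,0,0,0,0],
    [-1,0,0,0,0],
    [-1,0,0,0,0],
    [-1,0,0,0,0]
  ]
}}

```text
t: 47.6
eef_pos: [0.3815, -0.2211, 0.3481]
ee_rot: [-2.336, -2.079, 0.048]
wrist_force: [0.0, 0.2, -0.2]
width: 0.0006
```

```bash
python3 - <<'E'
from h import *
ux=np.array([.9938,-.1115]);uy=np.array([.1115,.9938])
s=manip.read_state();print(s['t'])
w=manip.snapshot('scene'); cv2.imwrite('pics/s31.png',w); zoom(w,150,190,280,300,6,'pics/s31z.png')
t=manip.snapshot('top'); cv2.imwrite('pics/top31.png',t)
b=cv2.imread('pics/s30.png'); print('diff',np.abs(w.astype(int)-b).mean(2)[230:290,180:260].mean(), np.abs(w.astype(int)-b).mean(2)[350:,400:].mean())
# lever: grip axis ends
def dark(im,u0,v0,u1,v1,th=45):
    m=np.zeros(im.shape[:2],bool); m[v0:v1,u0:u1]=im[v0:v1,u0:u1].max(2)<th
    return max(blobs(m,5),key=lambda q:q[0])
a=dark(w,226,198,239,216); c=dark(t,212,190,226,208); print(a,c)
T,e=tri(cam('scene'),a[1],cam('top'),c[1]); print(T,e,'lever',np.arctan2(T[:2]@ux-.4603,T[2]-.075)+.2)
# platen from top: ram/hub, expected tray
C=cam('top');zoom(t,120,160,220,250,7,'pics/t31.png')
for r,n in(((.482,.0885),'tray'),): print(n,proj(C,(*r,.26)))
E
```

```text
47.6
diff 0.77375 0.7188375350140055
(61, array([233.90163934, 208.90163934]), array([230, 202,   9,  14], dtype=int32)) (77, array([219.35064935, 197.94805195]), array([216, 192,  10,  15], dtype=int32))
[ 0.51798069 -0.03862728  0.18111851] 0.004271893080303994 lever 0.7058116454582413
tray [180.74039754 206.06301982]
```

View pics/s31z.png

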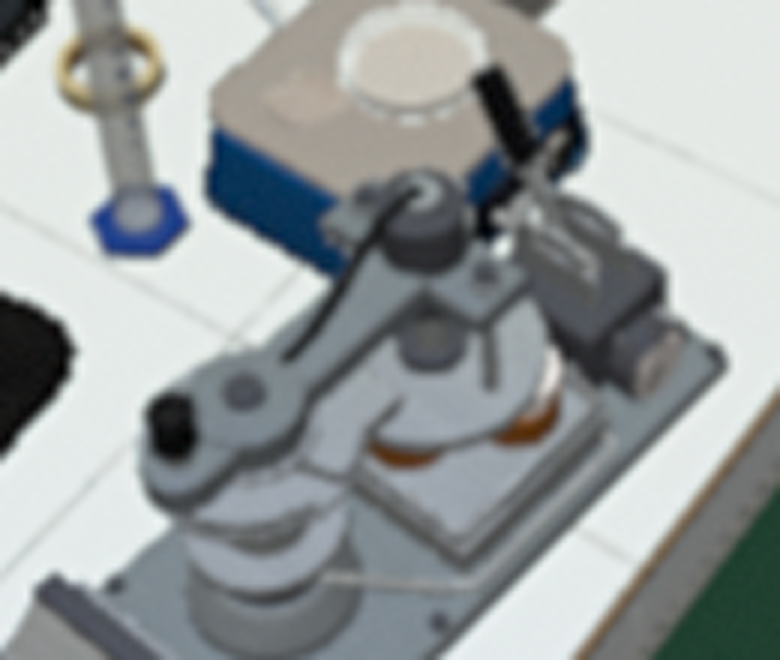

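View pics/t31.png

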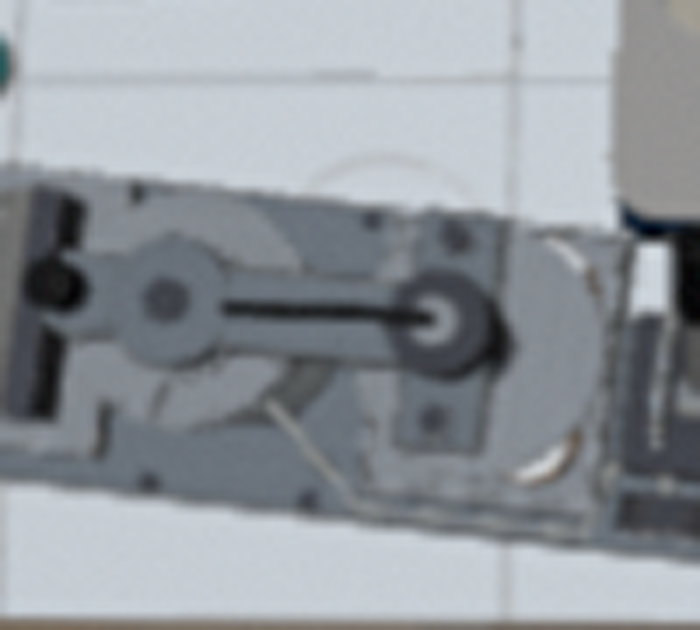

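```bash
python3 - <<'E'
from rig import manip
print(manip.sign_off())
E
```

```text
the job is handed in; nothing more can be done
None
```

I handed the job in at about 48 s. Three jars were on the bench and all three now stand in the tray on the right bed. The head is over them with the plunger home, the lever is in FLOAT and the platen is down. The sign-off gave no verdict.

**Last checks**
- **Jars:** all three looked upright in the tray. The lids measured 94 to 99 mm above the bench, against 97 expected. They could not be measured again once the platen covered them.
- **Head and plunger:** the ram sits about one pixel from the tray's centre in the top view. The knob is at 234 mm, which is home. The head angle read about 87° from the knob and 89° from the gripped TCP, against 90°, which agrees within the accuracy of the pictures.
- **Lever:** about 0.71 rad, beyond the 0.64 needed.
- **Platen:** it came down onto the lids and did not move between the last two scene pictures, 3.7 s apart. I judged its depth by eye only, because I did not measure it.
- **Robot:** it is clear of everything. I had no contact with the wash bottle, tin or marker, but I did not measure their positions again.

**What went wrong on the way**
- **Third jar on the rim:** it first touched the tray's rim and slid in the grip. I set it again a few millimetres further in.
- **Swing stalled:** the head stuck at about 80° when I let the plunger ride on the ring, with roughly 11 N of side force. Lifting the plunger again freed it.
- **Tool tilt:** those loads left the tool about 2° off vertical, with no further effect.

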